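# Release two sample wedges and finish packing the tray

## Robot

A 6-joint arm with a two-finger parallel gripper is mounted at the origin on the work surface. World frame = base frame: x ahead of the robot, y to its left, z up, the work surface at z = 0. Lengths are in m, angles in rad, forces in N, time in s.
With the tool pointing down it reaches from about 0.35 to 0.975 m from the base axis. Payload 4.9 kg.
Tool frame: the origin (TCP) lies midway between the tips of the shut fingers; the grasp point (between the pads) lies 19 mm behind it; x points along the fingers, y is the direction in which the jaws open and shut, and the axes are right-handed (so a half turn about x gives the same grasp; the last joint's range is limited). The gripper opens to 85 mm and grips with 20 to 120 N. Pads are 22 mm wide; open, the fingers measure 114 mm over their backs; the gripper's body (76 mm by 85 mm) begins 54 mm behind the grasp point. The pads swing forward as they close: fully open they stand 13 mm farther back than shut.
Start: joints at [1.023, 0.053, 1.613, -0, 1.476, -0.119], TCP at [0.26, 0.568, 0.231] pointing down, gripper open.
Joint ranges: [-3.01, 3.01], [-1.01, 2.22], [0.06, 2.58], [-1.02, 4.17], [0.09, 2.62], [-3.14, 3.14]. Speed limits (rad/s): [2.57, 2.57, 3.14, 3.14, 3.14, 3.14].

## Interface

Orientations are given as a rotation vector (axis times angle).
In Python, from station import ctrl gives the robot as it stands.
- The arm moves only by the shell command python3 -m handwheel 'ROWS' [FORCE]. ROWS is JSON, a list of rows, each a list of 3 entries, a list of its own where there are three numbers: the finger opening in m, from 0 to 0.0854, then the shift along the tool's x, y, z in m, then the turn, a rotation vector about the tool's x, y, z in degrees. In form: [[claw, [dx, dy, dz], [ax, ay, az]], ...]. A call has 1 to 10 rows; each row shifts and turns the commanded pose from where the row before left it, along the tool's axes as they then stand; what a row does not reach is not made up. A row lasts 1/12 s, in which the tool goes at most 41.7 mm and 7.16 degrees, less where a joint would pass 70% of its speed; a pose out of reach is approached as far as the arm can. A call with a gripper value outside its range is refused whole. The fingers move at their own pace and stop on an object; FORCE is the grip in N (left out, the last holds). Time passes only in rows, so rows that do not move let the fingers close. It gives the time, the measured TCP pose, the force and the opening at its end, in the units of the state.
- ctrl.get_obs(): the state, without advancing time (a new reading comes with each control period).
- ctrl.get_image(name): name is "scene" or "top" or "wrist"; returns the picture (420x560x3 uint8, red, green, blue); there is no depth.
- ctrl.camera_params(name): a dict with "vertical_fov" (degrees; the focal length in pixels is half the picture's height over the tangent of half this angle, whatever the lens; pixels are square), "cx", "cy" (the principal point, pixels), "D" ([k1, k2, p1, p2, k3] as OpenCV has them; the pictures are not rectified), "rvec" (rotation vector, rad) and "tvec" (3), from world to camera coordinates, as OpenCV has them; the wrist camera has in their place "T_tool_cam" (4x4, takes a point from camera to tool coordinates, whose origin is the TCP and whose axes are the tool frame's). Camera axes: x right, y down, z forward; pixel columns grow to the right and rows downward; lengths in m; the calibration is good to about 2 mm. A picture is of the moment at which its call begins: read the wrist's pose just before it. camera_params takes no time and is no camera call.
- ctrl.finish_job(): hands the job in, once; it reports no verdict.
Trained networks look in the newest picture that a camera, given by its name, has taken for a name from the list of things; names that differ only in an ending like _2 or _b are one class to them, and where a whole thing is asked for, a point or a joint stands for the part that bears it (a point fixed in the world has none). Each returns a list of dicts, best first, with "score" (0 to 1); they miss things now and then, are a little off and sometimes report something else, mostly with a low value. They report only what shows in the picture. A call takes as long as a camera call. They do not tell look-alikes from the thing itself.
- ctrl.look_for(thing, camera): "box" ([centre column, centre row, width, height] in pixels, round what is visible of it).
- ctrl.silhouettes(thing, camera): "mask" (420x560 bool, what is visible of it) and "box" ([centre column, centre row, width, height] in pixels, round what is visible of it).
- ctrl.tip_of(thing, camera): "centre" ([row, column] in pixels: a listed point, or the origin of a listed thing).
The state is a dict: "t": time; "q": joint angles; "dq": joint speeds; "effort": joint torques, N m; "tool_pos": TCP position; "tool_rot": TCP orientation; "contact_force": force on the tool from outside, world axes, zero at the start; "wrist_torque": the same for the moment, N m; "opening": finger opening in m.
Only numpy, scipy, OpenCV 4.12 (cv2) and the standard library are available. Lean on these libraries where they do the work, as an engineer would, in place of code of your own. Each camera call takes 0.05 s, during which the arm holds its last target.

## Task

At the pottery stall, a tray of terracotta sample wedges is half packed. Press each of the two full-length wedges in the wooden holder until it springs up, lift it out, and pack it into the tray, alternating head to tail with the others, so that all four lie flat on the tray's floor and fill it. Leave the short wedge latched down in the holder, and do not disturb the crockery and tools around.

Things in the scene. Friction and masses are not known exactly. Their poses are not given: they have to be found in the camera images.
- holder: fixed wooden block, 92 (x) x 180 (y) x 70 mm tall; origin: centre of its underside, on the table. Three wedge-shaped open pockets in its top (1.5 mm clearance), wedge points at x=0, y=-64, -8, +48 mm, wide ends to -x, straight sides to -y. In each a wedge lies loose on a sprung push-to-release plate, its top 4 mm proud while latched, 30 mm proud when sprung up
- plate0 (a joint): height (m) of the plate in the pocket at holder y = -64 mm: 0 latched down, negative while pressed, 0.026 sprung up. Pressed 3.5 mm (6 to 9 N; hard stop at 7 mm) it unlatches; let go, it rises smoothly in about 0.5 s and stays up. It does not latch again
- plate1 (a joint): the same for the pocket at holder y = -8 mm
- plate2 (a joint): the same for the pocket at holder y = +48 mm
- wedge_a_mid (a point): full-length wedge, latched in one of the holder's pockets. Terracotta, ~130 g, mm: 58 long, 40 tall, a right trapezoid in plan; wide end (40) at x=-29, narrow end (24) at x=+29, straight side at y=-12, slanted side from y=+28 (wide end) to +12 (narrow). Point: 20 above its underside, midway between its two parallel ends. x runs to the narrow end, z up. 
- wedge_b_mid (a point): full-length wedge, latched in another pocket. Terracotta, ~130 g, mm: 58 long, 40 tall, a right trapezoid in plan; wide end (40) at x=-29, narrow end (24) at x=+29, straight side at y=-12, slanted side from y=+28 (wide end) to +12 (narrow). Point: 20 above its underside, midway between its two parallel ends. x runs to the narrow end, z up. 
- short_mid (a point): the short wedge, latched in the third pocket: terracotta, 40 mm tall, 40 wide at its wide end but only 36 long (30 wide at the other end). Point: half-way up, midway along its length, 12 mm from the straight side; axes as for the full-length wedges
- tray: fixed open wooden tray, inside 66 (x) x 140 (y) mm, walls 5 thick and 16 tall, floor 4 thick; origin: centre of its underside. Holds four full-length wedges flat, side by side along y, lengths along tray x; their points at about y = -56, -14, +14, +56 with narrow ends to +x, -x, +x, -x, 12 mm play in all. The -y half is already filled by pre_a, pre_b
- pre_a_mid (a point): wedge already in the tray, loose, by its -y wall. Terracotta, ~130 g, mm: 58 long, 40 tall, a right trapezoid in plan; wide end (40) at x=-29, narrow end (24) at x=+29, straight side at y=-12, slanted side from y=+28 (wide end) to +12 (narrow). Point: 20 above its underside, midway between its two parallel ends. x runs to the narrow end, z up. 
- pre_b_mid (a point): wedge already in the tray, loose, beside pre_a, straight side near the tray's middle. Terracotta, ~130 g, mm: 58 long, 40 tall, a right trapezoid in plan; wide end (40) at x=-29, narrow end (24) at x=+29, straight side at y=-12, slanted side from y=+28 (wide end) to +12 (narrow). Point: 20 above its underside, midway between its two parallel ends. x runs to the narrow end, z up. 
- jar_mid (a point): bystander: amber glass jar with a lid, 50 across, 80 tall; point on its axis half-way up, mm
- cup_mid (a point): bystander: blue cup, 56 across, 70 tall; point on its axis half-way up, mm
- mug_mid (a point): bystander: blue mug, 80 across, 85 tall, handle to its +y; point on its axis half-way up, mm
- bowl_mid (a point): bystander: white bowl, 120 across, 60 tall; point on its axis half-way up, mm
- bottle_mid (a point): bystander: blue bottle, 60 across, 180 tall; point on its axis half-way up, mm
- brush_grip (a point): bystander: brush lying flat between the robot and the task's things, about 200 long along its x; point on its handle, mm
- spoon_grip (a point): bystander: spoon lying flat between the robot and the task's things, about 200 long along its x; point on its handle, mm
Things that resemble listed ones, but are neither listed nor needed, are in the scene too. Leave any green or yellow look-alike of the part that bears pre_b_mid alone.

How it is judged:
By the outcome, as a careful person would: the job done as asked, in the order asked, and still so for the second after the job is handed in, with the robot touching nothing.
It also fails if it takes over 69 s, if anything falls off the work surface, if the arm or the gripper's body presses on something with over 40 N, if the wrist force passes 120 N, or if a joint passes its speed limit or range.

## Working session

There is one attempt and no reset: what is moved stays moved. The work goes in short steps, Python scripts to look and compute and a shell command to move; the robot and the scene stay as the last step left them, time stands still between calls to the robot, and variables do not carry over. Pictures are saved under pics/ and viewed, and the job is handed in when it is done.

```bash
mkdir -p pics; ls; python3 - <<'E'
from station import ctrl
import cv2
o=ctrl.get_obs()
print({k:(v if not hasattr(v,'tolist') else v.tolist()) for k,v in o.items()})
for n in("scene","top","wrist"):
    im=ctrl.get_image(n); cv2.imwrite(f"pics/{n}0.png",im[:,:,::-1]); print(n,ctrl.camera_params(n))
E
```

```text
pics
{'t': 0.0, 'q': [1.0230036298619776, 0.05335895038815986, 1.6142765277963456, -1.3337212177749378e-06, 1.4760152829553208, -0.11896047624090905], 'dq': [0.0004174470708262412, 0.00013120404786052528, 0.0002994220218809226, 0.001353959240894955, 0.0004729979461423849, -0.0003664586606853514], 'effort': [-0.0008741648343857378, -39.37020778656006, -37.01689839363098, -0.00034980737837031484, 0.007111548911780119, 1.6966337668122833e-07], 'tool_pos': [0.25953304187424875, 0.5678848518036979, 0.23007216663332872], 'tool_rot': [0.334829818748851, 1.5451767406911299, -0.33790492523843285], 'contact_force': [0.590947195199817, 0.05856070132862864, 0.47643136946265696], 'wrist_torque': [0.036840255237893936, 0.02386923146962135, 0.007927533378025858], 'opening': 0.08547522823216074}
scene {'vertical_fov': 51.064550118898524, 'cx': 282.59962769853007, 'cy': 210.35665312598258, 'D': array([0.02106257, 0.        , 0.        , 0.        , 0.        ]), 'rvec': array([ 2.01053254,  0.90700604, -0.48460533]), 'tvec': array([-0.34675398, -0.1664322 ,  1.28316421])}
top {'vertical_fov': 50.468899968918976, 'cx': 275.823889953351, 'cy': 201.28868576428994, 'D': array([0.03319125, 0.        , 0.        , 0.        , 0.        ]), 'rvec': array([ 2.11664778, -2.12158674,  0.18305519]), 'tvec': array([0.00506845, 0.57004501, 0.92441628])}
wrist {'vertical_fov': 67.20158658321677, 'cx': 282.99249066623446, 'cy': 205.01821370319368, 'D': array([-0.04306951,  0.        ,  0.        ,  0.        ,  0.        ]), 'T_tool_cam': array([[ 1.26557408e-03, -2.63092834e-01,  9.64769692e-01,
        -1.43251510e-01],
       [ 9.99998920e-01, -3.87913592e-04, -1.41757147e-03,
        -2.44674405e-04],
       [ 7.47200173e-04,  9.64770444e-01,  2.63092059e-01,
        -6.69438268e-02],
       [ 0.00000000e+00,  0.00000000e+00,  0.00000000e+00,
         1.00000000e+00]])}
```

View pics/scene0.png

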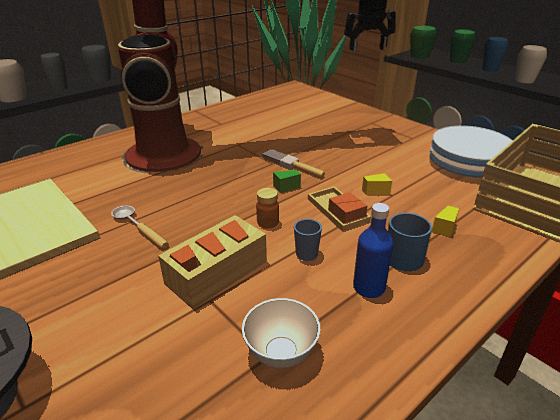

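View pics/top0.png

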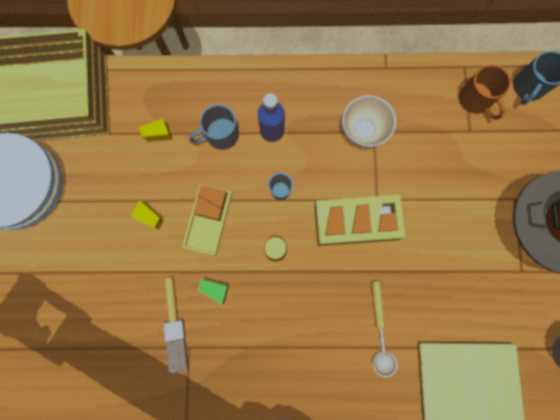

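View pics/wrist0.png

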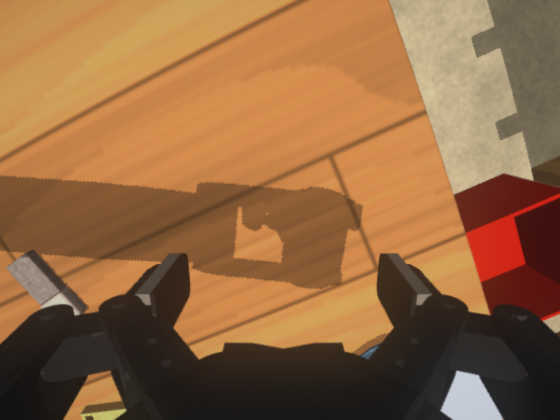

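The top view shows the holder at about (360,220), with the short wedge probably in the right-hand pocket at (388,223). The tray is at (207,220), with two wedges at its upper end. The green block at (213,291) and the yellow ones at (147,214) and (154,129) are look-alikes. Next I'll crop in and measure.

```bash
cat > h.py <<'E'
import numpy as np, cv2
from station import ctrl
from scipy.spatial.transform import Rotation as R
def K(p,h=420):
    f=h/2/np.tan(np.radians(p['vertical_fov'])/2); return np.array([[f,0,p['cx']],[0,f,p['cy']],[0,0,1.]])
def pose(n,obs=None):
    p=ctrl.camera_params(n)
    if n!='wrist': return p,R.from_rotvec(p['rvec']).as_matrix(),np.array(p['tvec'])
    o=obs or ctrl.get_obs(); T=np.eye(4);T[:3,:3]=R.from_rotvec(o['tool_rot']).as_matrix();T[:3,3]=o['tool_pos']
    W=np.linalg.inv(T@p['T_tool_cam']); return p,W[:3,:3],W[:3,3]
def proj(n,P,obs=None):
    p,Rm,t=pose(n,obs); return cv2.projectPoints(np.array(P,float).reshape(-1,1,3),cv2.Rodrigues(Rm)[0],t,K(p),p['D'])[0].reshape(-1,2)
def back(n,uv,z,obs=None):
    p,Rm,t=pose(n,obs); u=cv2.undistortPoints(np.array(uv,float).reshape(-1,1,2),K(p),p['D']).reshape(-1,2)
    d=np.c_[u,np.ones(len(u))]@Rm; c=-Rm.T@t; s=(z-c[2])/d[:,2]; return c+d*s[:,None]
def crop(n,im,x0,y0,w,h,name):
    s=min(800/w,600/h); c=cv2.resize(im[y0:y0+h,x0:x0+w,::-1],None,fx=s,fy=s,interpolation=cv2.INTER_CUBIC); cv2.imwrite('pics/'+name,c); print(name,'scale',s)
E
python3 - <<'E'
from h import *
im=ctrl.get_image('top'); crop('top',im,305,185,110,70,'t_holder.png'); crop('top',im,170,170,110,82,'t_tray.png')
im2=ctrl.get_image('scene'); crop('scene',im2,155,160,240,150,'s_crop.png')
for n,cams in [('holder','top scene'),('tray','top scene'),('wedge_a_mid','top scene'),('short_mid','top scene'),('pre_a_mid','top scene')]:
  for c in cams.split():
    for d in ctrl.tip_of(n,c): print(n,c,np.round(d['centre'],1),round(d['score'],2))
for n in('holder','tray','wedge_a_mid','short_mid','pre_a_mid'):
    for d in ctrl.silhouettes(n,'top'):
        q=cv2.minAreaRect(cv2.findNonZero(d['mask'].astype(np.uint8))); print(n,np.round(d['box'],1),round(d['score'],2),q)
E
```

```text
t_holder.png scale 7.2727272727272725
t_tray.png scale 7.2727272727272725
s_crop.png scale 3.3333333333333335
holder top [225.3 352.4] 0.57
holder scene [273.1 218.6] 0.67
tray top [218.9 208.2] 0.58
tray top [125.9 221.3] 0.41
tray scene [208.5 337.7] 0.75
wedge_a_mid top [220.9 338.1] 0.89
wedge_a_mid scene [237.9 232.6] 0.81
short_mid top [224.8 385.6] 0.51
short_mid scene [262.8 180.8] 0.71
pre_a_mid top [193.  213.7] 0.6
pre_a_mid scene [216.3 351.1] 0.97
holder [359.2 221.7  89.7  47.4] 0.81 ((358.8376159667969, 220.22589111328125), (45.3131217956543, 88.70258331298828), 85.91438293457031)
tray [208.4 223.9  47.4  64.8] 0.91 ((206.33460998535156, 219.2730712890625), (36.39790725708008, 67.00723266601562), 15.255118370056152)
wedge_a_mid [336.  219.8  19.   30.2] 0.94 ((334.0, 221.0), (28.0, 18.0), 90.0)
wedge_a_mid [270.9 118.8  30.6  50.1] 0.49 ((270.6730651855469, 117.86538696289062), (48.24456787109375, 28.43683624267578), 78.69007110595703)
short_mid [387.3 221.2  19.4  19.1] 0.64 ((388.0, 222.0), (18.0, 18.0), 90.0)
pre_a_mid [212.7 197.8  29.6  25.5] 0.96 ((211.53077697753906, 197.05384826660156), (27.89044189453125, 18.593626022338867), 15.255118370056152)
```

View pics/t_holder.png

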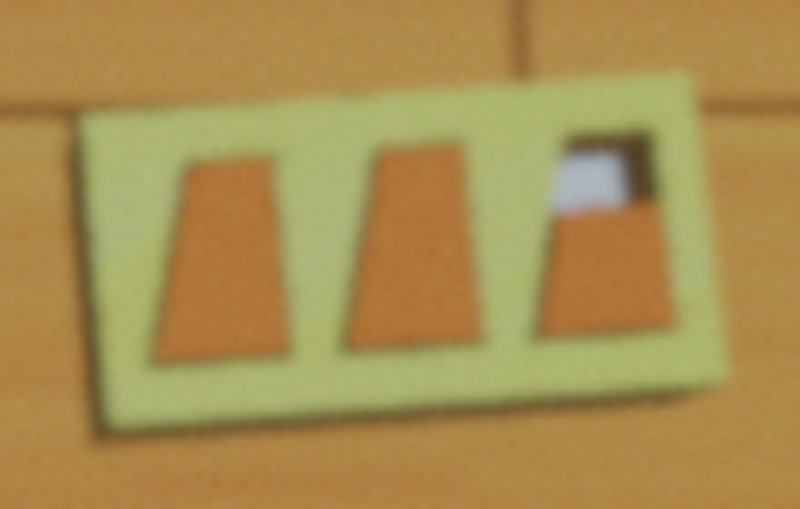

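View pics/t_tray.png

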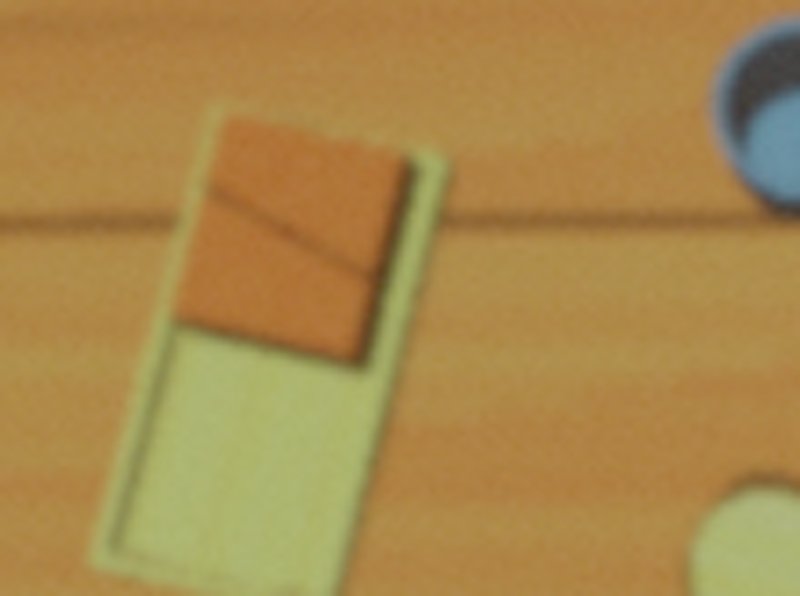

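View pics/s_crop.png

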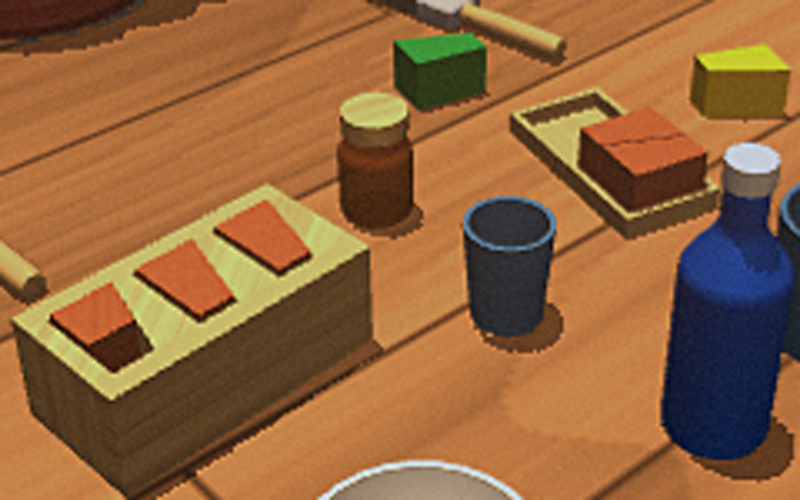

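```bash
python3 - <<'E'
from h import *
from scipy.optimize import least_squares
s=7.2727;T=lambda a,x,y:np.array(a)/s+[x,y]-.5*0
hold=T([[80,115],[692,72],[727,380],[105,432]],305,185)
B=back('top',hold,.07);print('holder corners',B.round(4).tolist(),[np.linalg.norm(B[i]-B[(i+1)%4]).round(4) for i in range(4)])
w1=back('top',T([[186,160],[274,155],[289,355],[152,362]],305,185),.074)
w2=back('top',T([[377,149],[463,142],[480,341],[344,349]],305,185),.074)
w3=back('top',T([[556,210],[655,203],[672,326],[540,333]],305,185),.074)
for w in(w1,w2,w3):print(w.round(4)[:,:2].tolist(),[np.linalg.norm(w[i]-w[(i+1)%4]).round(4) for i in range(4)])
t=back('top',T([[215,103],[450,160],[92,568]],170,170),.016);print('tray',t.round(4).tolist())
p=back('top',T([[228,116],[413,158],[360,365],[176,322]],170,170),.044);print('pre',p.round(4).tolist(),[np.linalg.norm(p[i]-p[(i+1)%4]).round(4) for i in range(4)])
im=ctrl.get_image('top');crop('',im,165,170,120,90,'t_tray2.png')
for n in ['scene']:
  print(back(n,T([[17,320],[270,184],[369,250],[112,400]],0,0)*s/3.3333+[155,160],.07).round(4).tolist())
  print(back(n,np.array([[512,116],[600,91],[716,188],[628,233]])/3.3333+[155,160],.016).round(4).tolist())
E
```

```text
holder corners [[0.5676, -0.0829, 0.07], [0.5799, -0.2634, 0.07], [0.4888, -0.2686, 0.07], [0.4739, -0.0885, 0.07]] [np.float64(0.1809), np.float64(0.0912), np.float64(0.1808), np.float64(0.0938)]
[[0.5533, -0.1134], [0.5547, -0.1392], [0.4958, -0.1418], [0.4938, -0.1021]] [np.float64(0.0258), np.float64(0.059), np.float64(0.0397), np.float64(0.0605)]
[[0.5564, -0.1694], [0.5584, -0.1946], [0.4998, -0.1971], [0.4975, -0.1578]] [np.float64(0.0253), np.float64(0.0587), np.float64(0.0394), np.float64(0.06)]
[[0.5381, -0.2208], [0.5401, -0.2495], [0.504, -0.2526], [0.5021, -0.2145]] [np.float64(0.0289), np.float64(0.0362), np.float64(0.0381), np.float64(0.0366)]
tray [[0.6175, 0.1793, 0.016], [0.5989, 0.1047, 0.016], [0.4712, 0.2126, 0.016]]
pre [[0.6071, 0.1699, 0.044], [0.5937, 0.1129, 0.044], [0.5299, 0.1277, 0.044], [0.5432, 0.1838, 0.044]] [np.float64(0.0585), np.float64(0.0655), np.float64(0.0576), np.float64(0.0654)]
t_tray2.png scale 6.666666666666667
[[0.4953, -0.2667, 0.07], [0.4814, -0.0884, 0.07], [0.5729, -0.0855, 0.07], [0.5833, -0.2615, 0.07]]
[[0.4623, 0.1386, 0.016], [0.4805, 0.2121, 0.016], [0.6188, 0.1774, 0.016], [0.6139, 0.0953, 0.016]]
```

View pics/t_tray2.png

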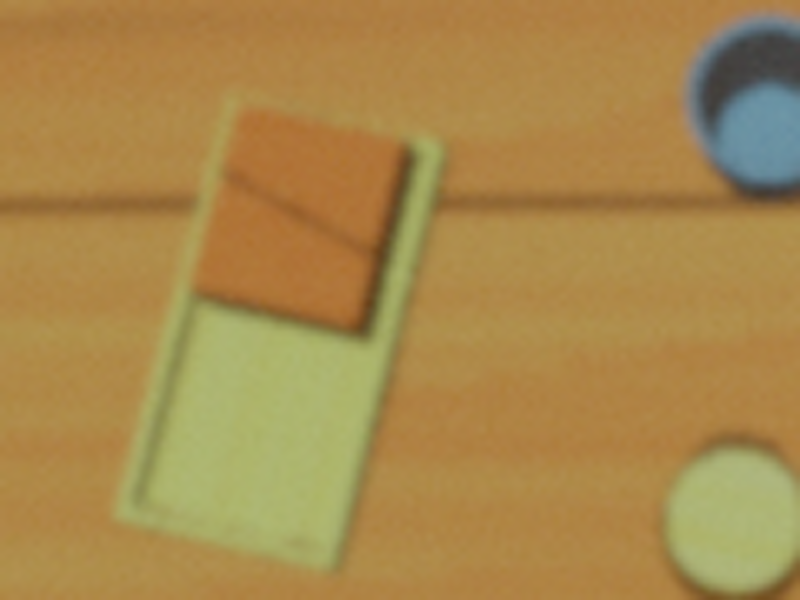

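```bash
cat >> h.py <<'E'
def st():
    o=ctrl.get_obs(); M=R.from_rotvec(o['tool_rot']).as_matrix()
    print('t',round(o['t'],2),'p',np.round(o['tool_pos'],4),'q',np.round(o['q'],3),'yyaw %.2f'%np.degrees(np.arctan2(M[1,1],M[0,1])),'toolx',M[:,0].round(4),'F',np.round(o['contact_force'],1),'op',round(o['opening'],4))
    return o,M
def goto(p,yaw,M0=None,p0=None):
    """shift in present tool axes and rotvec (deg, tool) to tool x down, tool y at yaw deg"""
    o,M=st(); y=np.radians(yaw); X=np.array([0,0,-1.]);Y=np.array([np.cos(y),np.sin(y),0]);G=np.c_[X,Y,np.cross(X,Y)]
    d=M.T@(np.array(p)-o['tool_pos']); r=np.degrees(R.from_matrix(M.T@G).as_rotvec()); print('shift mm',(d*1e3).round(1),'turn deg',r.round(2))
    return d,r
E
python3 - <<'E'
from h import *
o,M=st();print(M.round(3))
for y in(4,184,-176):goto([.527,-.17,.23],y)
E
```

```text
t 1.05 p [0.2599 0.5684 0.2313] q [ 1.023  0.053  1.613 -0.     1.476 -0.119] yyaw 65.43 toolx [ 0.  0. -1.] F [ 0.6 -0.2  0.3] op 0.0853
[[ 0.     0.416  0.909]
 [ 0.     0.909 -0.416]
 [-1.     0.     0.   ]]
t 1.05 p [0.2599 0.5684 0.2313] q [ 1.023  0.053  1.613 -0.     1.476 -0.119] yyaw 65.43 toolx [ 0.  0. -1.] F [ 0.6 -0.2  0.3] op 0.0853
shift mm [   1.3 -560.5  550. ] turn deg [61.43  0.   -0.  ]
t 1.05 p [0.2599 0.5684 0.2313] q [ 1.023  0.053  1.613 -0.     1.476 -0.119] yyaw 65.43 toolx [ 0.  0. -1.] F [ 0.6 -0.2  0.3] op 0.0853
shift mm [   1.3 -560.5  550. ] turn deg [-118.57    0.      0.  ]
t 1.05 p [0.2599 0.5684 0.2313] q [ 1.023  0.053  1.613 -0.     1.476 -0.119] yyaw 65.43 toolx [ 0.  0. -1.] F [ 0.6 -0.2  0.3] op 0.0853
shift mm [   1.3 -560.5  550. ] turn deg [-118.57    0.      0.  ]
```

```bash
python3 -m handwheel '[[0.085,[0,0,0],[7,0,0]],[0.085,[0,0,0],[7,0,0]],[0.085,[0,0,0],[7,0,0]],[0.085,[0,0,0],[7,0,0]],[0.085,[0,0,0],[7,0,0]],[0.085,[0,0,0],[7,0,0]],[0.085,[0,0,0],[7,0,0]],[0.085,[0,0,0],[7,0,0]],[0.085,[0,0,0],[5.4,0,0]]]' && python3 -c "
from h import *
goto([.5315,-.236,.23],4)"
```

```text
t: 1.8
tool_pos: [0.2599, 0.5684, 0.2313]
tool_rot: [1.161, 1.239, -1.161]
contact_force: [1.1, 0.7, 0.5]
opening: 0.0849
t 1.8 p [0.2599 0.5684 0.2313] q [1.023 0.053 1.613 0.    1.476 0.958] yyaw 3.71 toolx [ 0.e+00  1.e-04 -1.e+00] F [1.1 0.7 0.5] op 0.0849
shift mm [  1.3 219.  820.3] turn deg [-0.29 -0.   -0.  ]
```

```bash
python3 -m handwheel '[[0.085,[0,0.009,0.034],[0,0,0]],[0.085,[0,0.009,0.034],[0,0,0]],[0.085,[0,0.009,0.034],[0,0,0]],[0.085,[0,0.009,0.034],[0,0,0]],[0.085,[0,0.009,0.034],[0,0,0]],[0.085,[0,0.009,0.034],[0,0,0]],[0.085,[0,0.009,0.034],[0,0,0]],[0.085,[0,0.009,0.034],[0,0,0]],[0.085,[0,0.009,0.034],[0,0,0]],[0.085,[0,0.009,0.034],[0,0,0]]]' && python3 -m handwheel '[[0.085,[0,0.009,0.034],[0,0,0]],[0.085,[0,0.009,0.034],[0,0,0]],[0.085,[0,0.009,0.034],[0,0,0]],[0.085,[0,0.009,0.034],[0,0,0]],[0.085,[0,0.009,0.034],[0,0,0]],[0.085,[0,0.009,0.034],[0,0,0]],[0.085,[0,0.009,0.034],[0,0,0]],[0.085,[0,0.009,0.034],[0,0,0]],[0.085,[0,0.009,0.034],[0,0,0]],[0.085,[0,0.009,0.034],[0,0,0]]]' && python3 -m handwheel '[[0.085,[0,0.009,0.034],[0,0,0]],[0.085,[0,0.009,0.034],[0,0,0]],[0.085,[0,0.009,0.034],[0,0,0]],[0.085,[0,0.009,0.034],[0,0,0]],[0.085,[0,0,0],[0,0,0]],[0.085,[0,0,0],[0,0,0]]]' && python3 - <<'E'
from h import *
goto([.5315,-.236,.23],4)
im=ctrl.get_image('wrist');cv2.imwrite('pics/w1.png',im[:,:,::-1]);np.save('w1.npy',im)
for n in('holder','wedge_a_mid','short_mid'):
    for d in ctrl.tip_of(n,'wrist'): print(n,np.round(d['centre'],1),round(d['score'],2))
E
```

```text
t: 2.63
tool_pos: [0.3737, 0.234, 0.2316]
tool_rot: [1.157, 1.241, -1.156]
contact_force: [0.8, -0.1, -0.6]
opening: 0.0847
t: 3.47
tool_pos: [0.4875, -0.0992, 0.2316]
tool_rot: [1.158, 1.241, -1.157]
contact_force: [0.6, 0.1, -0.1]
opening: 0.085
t: 3.97
tool_pos: [0.5326, -0.2317, 0.2308]
tool_rot: [1.159, 1.242, -1.159]
contact_force: [0.4, 0.3, -1.6]
opening: 0.0853
t 3.97 p [ 0.5326 -0.2317  0.2308] q [-0.538 -0.051  1.717  0.     1.476 -0.606] yyaw 3.89 toolx [-9.e-04  8.e-04 -1.e+00] F [ 0.4  0.3 -1.6] op 0.0853
shift mm [ 0.8 -1.4  4.2] turn deg [-0.11 -0.05  0.05]
holder [131.3 284.5] 0.56
wedge_a_mid [ 80.  285.1] 0.85
short_mid [195.2 272.7] 0.68
```

View pics/w1.png

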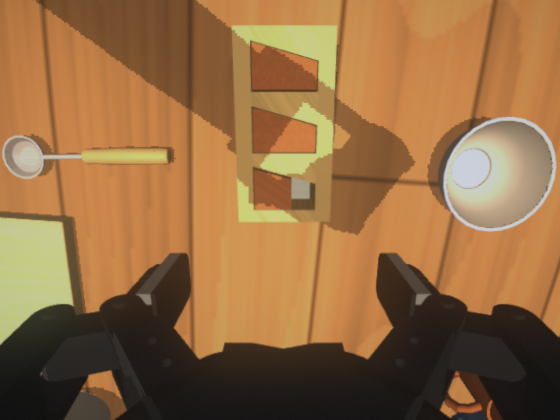

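The wrist view shows the holder clearly. The two full-length wedges are at (285,67) and (284,131), and the short one is at (272,189) in the -y pocket, with its plate visible. I'll crop in to get corners.

```bash
python3 - <<'E'
from h import *
im=np.load('w1.npy');crop('',im,220,15,140,105,'w1a.png');crop('',im,220,120,140,105,'w1b.png')
E
```

```text
w1a.png scale 5.714285714285714
w1b.png scale 5.714285714285714
```

View pics/w1a.png

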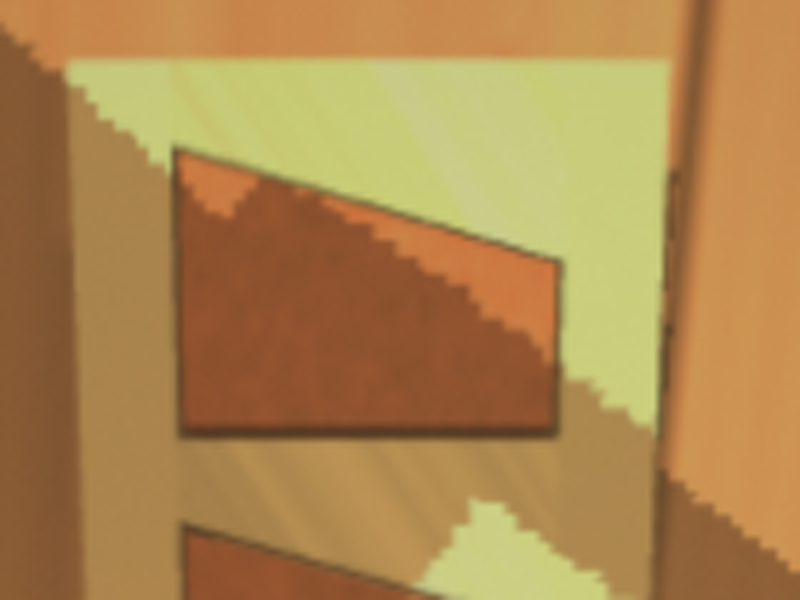

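View pics/w1b.png

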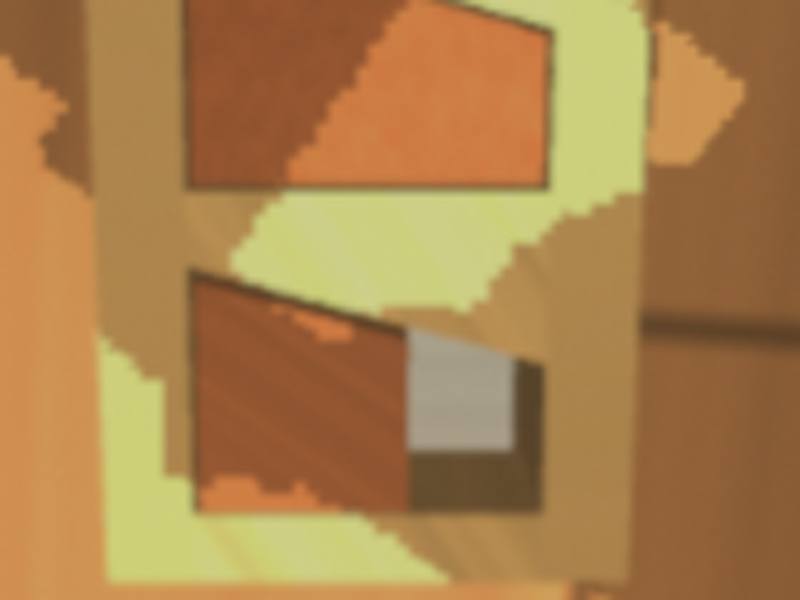

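```bash
python3 - <<'E'
from h import *
from scipy.optimize import least_squares
s=5.7143
a=lambda l:(np.array(l,float))/s+[220,15]-.5
b=lambda l:(np.array(l,float))/s+[220,120]-.5
uv=np.r_[a([[66,60],[670,60]]),b([[106,582],[628,582]]),a([[174,147],[562,262],[557,437],[180,437],[182,523]]),b([[551,30],[549,188],[186,188]])]
c=1.5
def pk(y):return [[-30.5,y+30,70],[30.5,y+13.4,70],[30.5,y-13.5,70],[-30.5,y-13.5,70]]
P=np.array([[-46,90,70],[46,90,70],[-46,-90,70],[46,-90,70]]+pk(48)+pk(-8),float)/1e3
o=ctrl.get_obs()
for free in(0,1):
  def f(x):
    Q=R.from_euler('z',x[2]).apply(P)+[x[0],x[1],x[3] if free else 0]; return (proj('wrist',Q,o)-uv).ravel()
  r=least_squares(f,[.53,-.176,.07,0],loss='soft_l1');print(r.x.round(4),np.degrees(r.x[2]).round(2),np.sqrt((r.fun**2).mean()).round(2));
print(r.fun.reshape(-1,2).round(1).tolist())
E
```

```text
[ 0.5286 -0.1729  0.0699  0.    ] 4.0 0.4
[ 5.286e-01 -1.729e-01  6.990e-02  4.000e-04] 4.01 0.4
[[0.4, 0.2], [-0.2, 0.3], [0.3, -0.3], [-0.3, -0.2], [-0.5, -0.4], [0.2, -0.4], [0.3, 0.4], [-0.5, 0.4], [-0.5, -0.5], [0.6, -0.7], [0.1, 0.6], [-0.1, 0.5]]
```

```bash
python3 - <<'E'
from h import *
goto([.5270,-.1780,.082],4)
E
```

```text
t 4.17 p [ 0.5325 -0.2292  0.2314] q [-0.535 -0.054  1.72   0.     1.476 -0.607] yyaw 4.11 toolx [ 1.e-04  2.e-04 -1.e+00] F [-0.  -0.2 -0.6] op 0.0852
shift mm [149.4  -1.8 -51.4] turn deg [ 0.11 -0.01 -0.01]
```

```bash
cat > fit.py <<'E'
from h import *
from scipy.optimize import least_squares
s=5.7143
a=lambda l:(np.array(l,float))/s+[220,15]-.5
b=lambda l:(np.array(l,float))/s+[220,120]-.5
uv0=np.r_[a([[66,60],[670,60]]),b([[106,582],[628,582]]),a([[174,147],[562,262],[557,437],[180,437],[182,523]]),b([[551,30],[549,188],[186,188]])]
def pk(y):return [[-30.5,y+30,70],[30.5,y+13.4,70],[30.5,y-13.5,70],[-30.5,y-13.5,70]]
P=np.array([[-46,90,70],[46,90,70],[-46,-90,70],[46,-90,70]]+pk(48)+pk(-8),float)/1e3
o=ctrl.get_obs(); im=ctrl.get_image('wrist'); o2=ctrl.get_obs()
print(o['tool_pos']-o2['tool_pos'])
g0=cv2.cvtColor(np.load('w1.npy'),cv2.COLOR_RGB2GRAY);g1=cv2.cvtColor(im,cv2.COLOR_RGB2GRAY)
uv,ok,e=cv2.calcOpticalFlowPyrLK(g0,g1,uv0.astype(np.float32).reshape(-1,1,2),None,winSize=(21,21));uv=uv.reshape(-1,2)
print((uv-uv0).round(1).tolist(),ok.ravel())
def f(x):
    Q=R.from_euler('z',x[2]).apply(P)+[x[0],x[1],0]; return (proj('wrist',Q,o)-uv).ravel()
r=least_squares(f,[.53,-.176,.07],loss='soft_l1');print(r.x.round(4),np.degrees(r.x[2]).round(2),np.sqrt((r.fun**2).mean()).round(2))
E
python3 fit.py
```

```text
[-5.20395925e-05  7.93340041e-06 -1.22719023e-04]
[[1.7, 2.4], [0.1, 3.3], [-0.2, 1.8], [-0.1, 0.2], [0.6, 2.4], [0.1, 3.1], [0.5, 2.6], [0.3, 2.7], [0.3, 2.7], [-0.0, 2.6], [-0.5, 1.7], [-0.1, 2.0]] [1 1 1 1 1 1 1 1 1 1 1 1]
[ 0.5289 -0.175   0.0655] 3.76 0.62
```

```bash
python3 -m handwheel '[[0,[0,-0.001,-0.025],[0,0,0]],[0,[0.01,-0.001,-0.024],[0,0,0]],[0,[0.03,0,0],[0,0,0]],[0,[0.03,0,0],[0,0,0]],[0,[0.03,0,0],[0,0,0]],[0,[0.03,0,0],[0,0,0]],[0,[0.015,0,0],[0,0,0]],[0,[0,0,0],[0,0,0]],[0,[0,0,0],[0,0,0]]]' 40 && python3 - <<'E'
from h import *
goto([.5271,-.1803,.082],4)
im=ctrl.get_image('wrist');crop('',im,0,0,560,420,'w2.png')
E
```

```text
t: 4.97
tool_pos: [0.5267, -0.1806, 0.0859]
tool_rot: [1.156, 1.244, -1.157]
contact_force: [-1.3, 0.2, 0.4]
opening: 0.0001
t 4.97 p [ 0.5267 -0.1806  0.0859] q [-0.464  0.028  1.892  0.     1.223 -0.536] yyaw 4.09 toolx [-1.4e-03  7.0e-04 -1.0e+00] F [-1.3  0.2  0.4] op 0.0001
shift mm [ 3.9  0.4 -0.3] turn deg [ 0.09 -0.05  0.08]
w2.png scale 1.4285714285714286
```

View pics/w2.png

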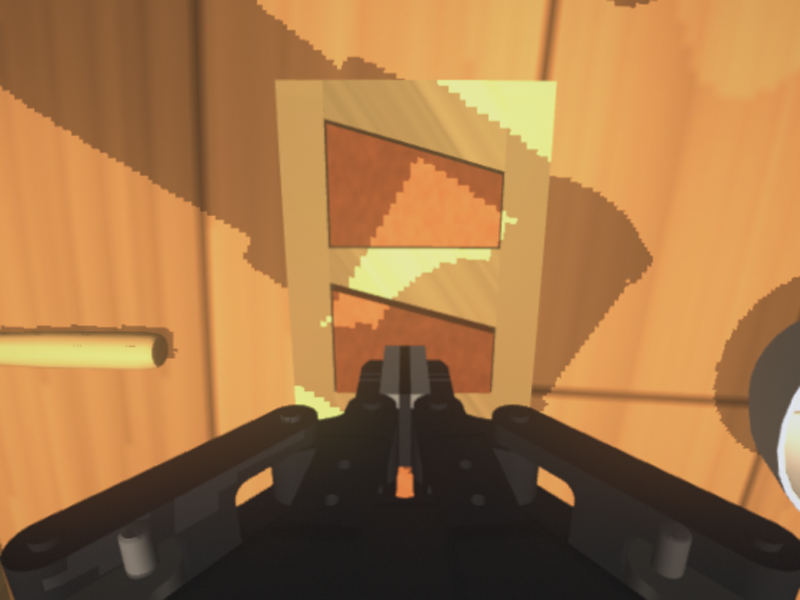

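The shut fingertips at (405,370) are over the middle wedge, pocket 1. I'll press slowly.

```bash
python3 -m handwheel '[[0,[0.008,0,0],[0,0,0]],[0,[0.004,0,0],[0,0,0]],[0,[0.001,0,0],[0,0,0]],[0,[0.001,0,0],[0,0,0]],[0,[0,0,0],[0,0,0]]]'; python3 -m handwheel '[[0,[0.001,0,0],[0,0,0]],[0,[0.001,0,0],[0,0,0]],[0,[0,0,0],[0,0,0]]]'
```

```text
t: 5.43
tool_pos: [0.5278, -0.1819, 0.0736]
tool_rot: [1.157, 1.241, -1.157]
contact_force: [-2.4, 1.0, 5.0]
opening: -0.0004
t: 5.68
tool_pos: [0.5278, -0.1819, 0.0717]
tool_rot: [1.157, 1.241, -1.157]
contact_force: [-1.7, 0.9, 5.3]
opening: -0.0002
```

```bash
python3 -m handwheel '[[0,[0.001,0,0],[0,0,0]],[0,[0.0015,0,0],[0,0,0]],[0,[0,0,0],[0,0,0]]]'; python3 -m handwheel '[[0,[-0.02,0,0],[0,0,0]],[0,[-0.04,0,0],[0,0,0]],[0.085,[-0.03,0,0],[0,0,0]],[0.085,[0,0,0],[0,0,0]],[0.085,[0,0,0],[0,0,0]],[0.085,[0,0,0],[0,0,0]]]';python3 - <<'E'
from h import *
o,M=st()
im=ctrl.get_image('wrist');crop('',im,0,0,560,420,'w3.png')
im=ctrl.get_image('scene'); crop('scene',im,155,160,240,150,'s3.png')
E
```

```text
t: 5.93
tool_pos: [0.528, -0.182, 0.07]
tool_rot: [1.157, 1.241, -1.157]
contact_force: [-3.5, 1.5, 8.7]
opening: -0.0
t: 6.43
tool_pos: [0.527, -0.1816, 0.1575]
tool_rot: [1.157, 1.242, -1.157]
contact_force: [-0.5, 0.3, -0.5]
opening: 0.0479
t 6.43 p [ 0.527  -0.1816  0.1575] q [-0.465 -0.051  1.842 -0.     1.35  -0.536] yyaw 4.03 toolx [-2.e-04  1.e-04 -1.e+00] F [-0.5  0.3 -0.5] op 0.0479
w3.png scale 1.4285714285714286
s3.png scale 3.3333333333333335
```

View pics/w3.png

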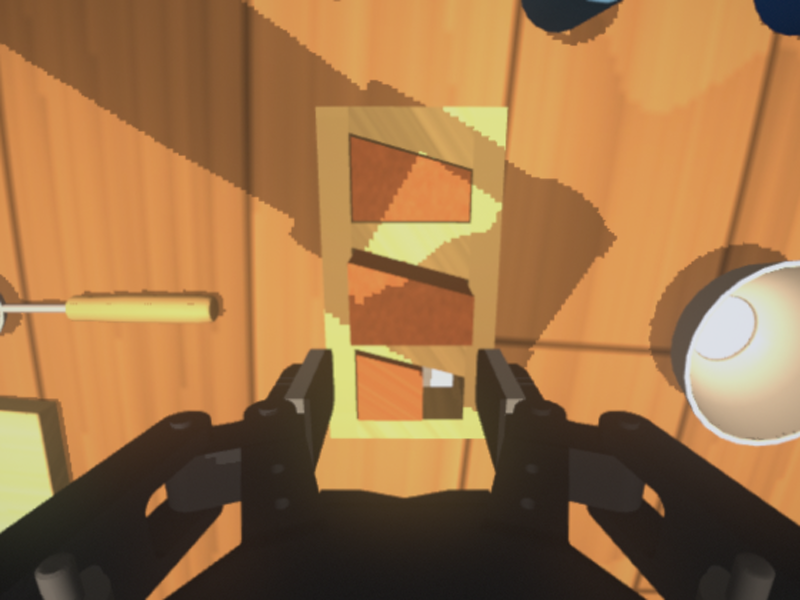

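View pics/s3.png

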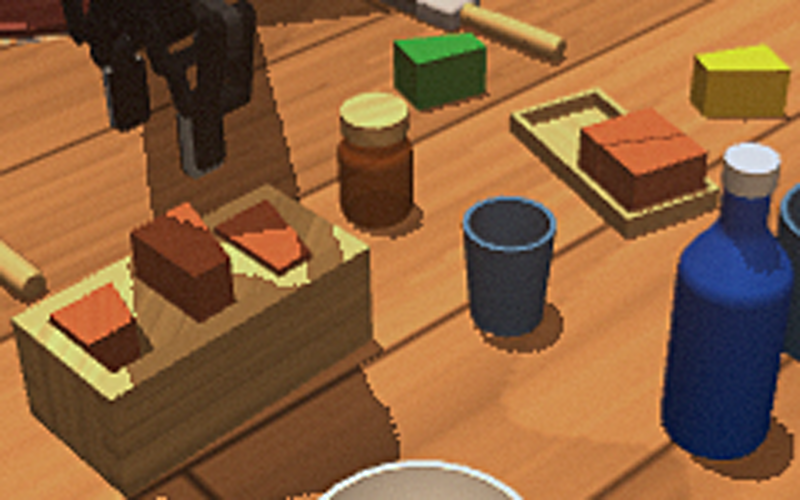

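```bash
python3 - <<'E'
from h import *
o,M=st()
im=ctrl.get_image('wrist');crop('',im,230,160,120,90,'w4.png');np.save('w4.npy',im)
print(o['tool_pos'],ctrl.get_obs()['tool_pos'])
import json;json.dump([list(o['tool_pos']),list(o['tool_rot'])],open('o4.json','w'))
E
```

```text
t 6.53 p [ 0.5262 -0.1812  0.1559] q [-0.465 -0.049  1.844 -0.     1.35  -0.536] yyaw 4.03 toolx [-0.0028  0.0014 -1.    ] F [0.3 0.6 1.4] op 0.063
w4.png scale 6.666666666666667
[ 0.52623593 -0.18118198  0.1559196 ] [ 0.52621107 -0.18115718  0.15578066]
```

View pics/w4.png

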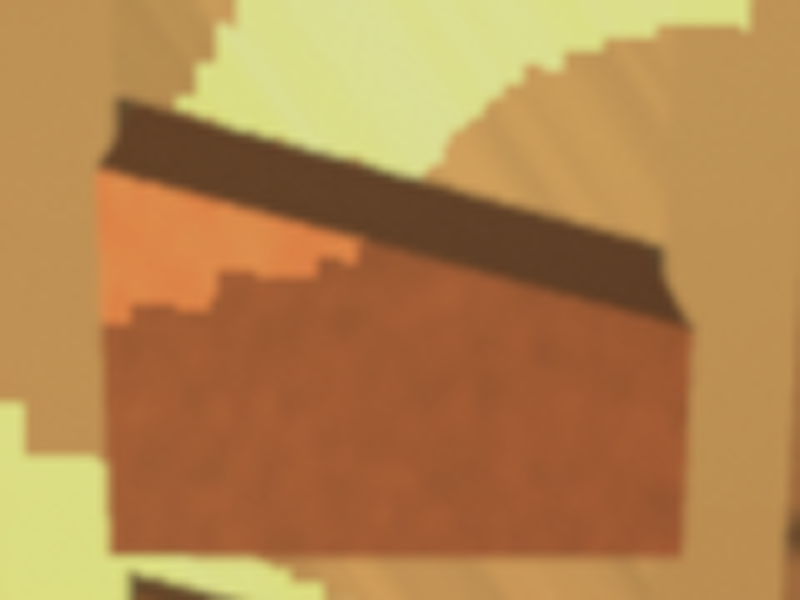

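```bash
python3 - <<'E'
from h import *
from scipy.optimize import least_squares
import json
p,r=json.load(open('o4.json'));o={'tool_pos':p,'tool_rot':r}
uv=np.array([[98,167],[690,327],[683,554],[111,554]])/6.6667+[230,160]-.5
P=np.array([[-29,28,0],[29,12,0],[29,-12,0],[-29,-12,0]])/1e3
def f(x): return (proj('wrist',R.from_euler('z',x[2]).apply(P)+[x[0],x[1],x[3]],o)-uv).ravel()
for init in [.1]:
  r=least_squares(f,[.53,-.18,.07,.1]);print(r.x.round(4),np.degrees(r.x[2]),r.fun.round(1))
  g=lambda x:f([*x,.1]);r=least_squares(g,[.53,-.18,.07]);print(r.x.round(4),np.degrees(r.x[2]),r.fun.round(1))
goto([r.x[0]-.0000,r.x[1],.077],4)
E
```

```text
[ 0.5296 -0.1834  0.0708  0.0996] 4.056668980889735 [-0.   0.1  0.2 -0.  -0.2 -0.   0.  -0. ]
[ 0.5296 -0.1833  0.0708] 4.0555900588538885 [-0.1  0.   0.3 -0.1 -0.1  0.  -0.1  0. ]
t 6.58 p [ 0.5262 -0.1812  0.1558] q [-0.465 -0.049  1.844  0.     1.35  -0.536] yyaw 4.03 toolx [-0.003   0.0015 -1.    ] F [ 0.  -1.  -0.2] op 0.0701
shift mm [78.8  3.5  2.5] turn deg [ 0.03 -0.1   0.16]
```

```bash
python3 -m handwheel '[[0.085,[0,0.0035,0.0015],[0,0,0]],[0.085,[0.02,0,0],[0,0,0]],[0.085,[0.03,0,0],[0,0,0]],[0.085,[0.015,0,0],[0,0,0]],[0.085,[0,0,0],[0,0,0]],[0.085,[0,0,0],[0,0,0]],[0.085,[0,0,0],[0,0,0]]]'; python3 - <<'E'
from h import *
goto([.5296,-.1833,.0755],4)
im=ctrl.get_image('wrist');crop('',im,0,0,560,420,'w5.png')
E
```

```text
t: 7.17
tool_pos: [0.5315, -0.1832, 0.0937]
tool_rot: [1.157, 1.24, -1.157]
contact_force: [0.4, 0.2, 0.8]
opening: 0.085
t 7.17 p [ 0.5315 -0.1832  0.0937] q [-0.464  0.029  1.877  0.     1.234 -0.535] yyaw 4.03 toolx [ 1.1e-03 -5.0e-04 -1.0e+00] F [0.4 0.2 0.8] op 0.085
shift mm [18.2 -2.  -0.1] turn deg [ 0.03  0.03 -0.06]
w5.png scale 1.4285714285714286
```

View pics/w5.png

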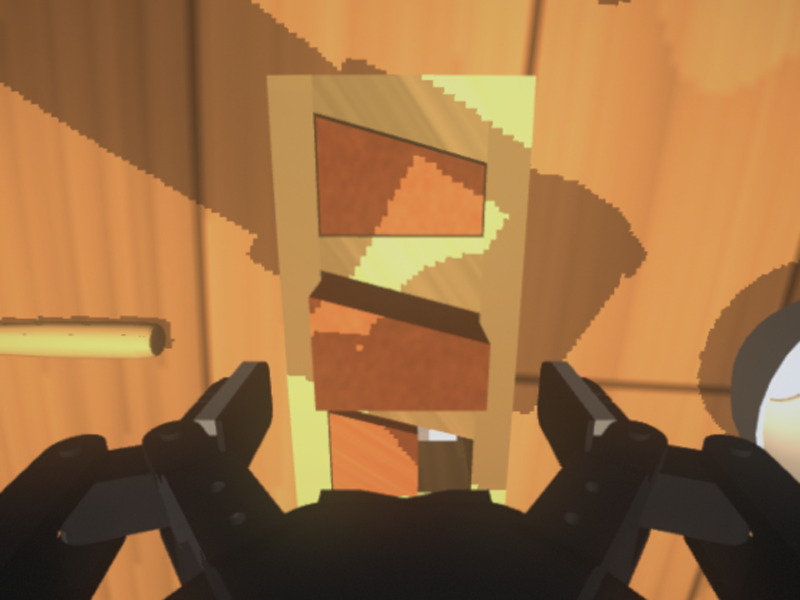

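```bash
python3 -m handwheel '[[0.085,[0.010,-0.002,0],[0,0,0]],[0.085,[0.0085,0,0],[0,0,0]],[0.085,[0,0,0],[0,0,0]],[0.085,[0,0,0],[0,0,0]]]' ; python3 -m handwheel '[[0.04,[0,0,0],[0,0,0]],[0.04,[0,0,0],[0,0,0]],[0.04,[0,0,0],[0,0,0]],[0.04,[0,0,0],[0,0,0]],[0.04,[0,0,0],[0,0,0]],[0.04,[0,0,0],[0,0,0]]]' 40
```

```text
t: 7.55
tool_pos: [0.5282, -0.1827, 0.0734]
tool_rot: [1.157, 1.243, -1.158]
contact_force: [-0.4, -0.1, -0.2]
opening: 0.085
t: 8.05
tool_pos: [0.5292, -0.1832, 0.0749]
tool_rot: [1.157, 1.241, -1.157]
contact_force: [0.5, 0.4, 2.4]
opening: 0.0567
```

```bash
python3 -m handwheel '[[0.04,[-0.005,0,0],[0,0,0]],[0.04,[-0.015,0,0],[0,0,0]],[0.04,[-0.03,0,0],[0,0,0]],[0.04,[-0.035,0,0],[0,0,0]],[0.04,[-0.035,0,0],[0,0,0]],[0.04,[-0.02,0,0],[0,0,0]],[0.04,[0,0,0],[0,0,0]],[0.04,[0,0,0],[0,0,0]]]'; python3 - <<'E'
from h import *
goto([.53,.16,.20],77)
im=ctrl.get_image('wrist');crop('',im,0,0,560,420,'w6.png')
E
```

```text
t: 8.72
tool_pos: [0.5292, -0.1833, 0.2153]
tool_rot: [1.157, 1.239, -1.156]
contact_force: [-0.1, 0.0, -3.4]
opening: 0.0575
t 8.72 p [ 0.5292 -0.1833  0.2153] q [-0.466 -0.093  1.783 -0.     1.449 -0.537] yyaw 4.03 toolx [ 0.0019 -0.0011 -1.    ] F [-0.1  0.  -3.4] op 0.0575
shift mm [  14.9   24.9 -342.4] turn deg [-7.297e+01  1.300e-01 -5.000e-02]
w6.png scale 1.4285714285714286
```

View pics/w6.png

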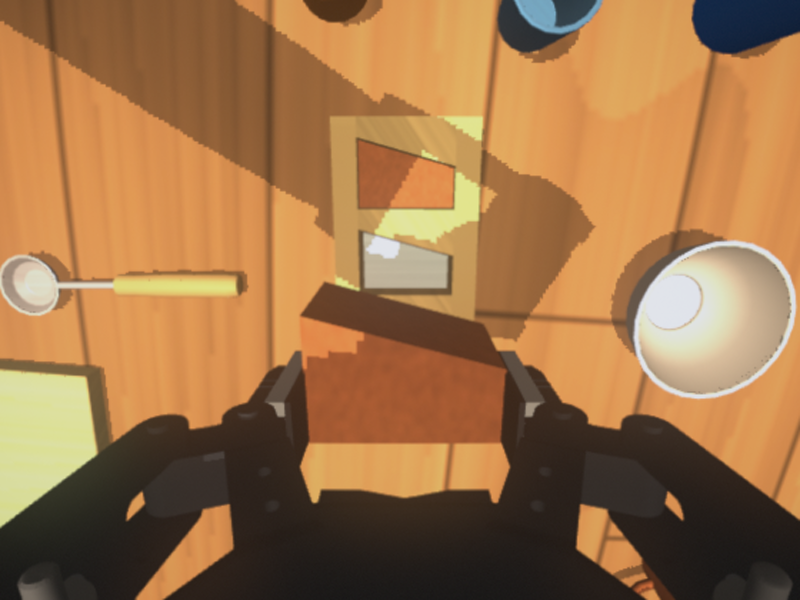

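```bash
python3 -m handwheel '[[0.04,[0,0.006,-0.015],[0,0,0]],[0.04,[0,0.012,-0.03],[0,0,0]],[0.04,[0,0.014,-0.036],[0,0,0]],[0.04,[0,0.014,-0.036],[0,0,0]],[0.04,[0,0.014,-0.036],[0,0,0]],[0.04,[0,0.014,-0.036],[0,0,0]],[0.04,[0,0.014,-0.036],[0,0,0]],[0.04,[0,0.014,-0.036],[0,0,0]],[0.04,[0,0.012,-0.033],[0,0,0]],[0.04,[0,0.009,-0.024],[0,0,0]]]';python3 -m handwheel '[[0.04,[0,0,0],[-6,0,0]],[0.04,[0,0,0],[-7,0,0]],[0.04,[0,0,0],[-7,0,0]],[0.04,[0,0,0],[-7,0,0]],[0.04,[0,0,0],[-7,0,0]],[0.04,[0,0,0],[-7,0,0]],[0.04,[0,0,0],[-7,0,0]],[0.04,[0,0,0],[-7,0,0]],[0.04,[0,0,0],[-7,0,0]],[0.04,[0,0,0],[-6,0,0]]]';python3 -m handwheel '[[0.04,[0,0,0],[-5,0,0]],[0.04,[0,0,0],[0,0,0]],[0.04,[0,0,0],[0,0,0]],[0.04,[0,0,0],[0,0,0]]]'; python3 - <<'E'
from h import *
import json
o,M=st()
im=ctrl.get_image('wrist');crop('',im,0,0,560,420,'w7.png');np.save('w7.npy',im)
json.dump([list(o['tool_pos']),list(o['tool_rot'])],open('o7.json','w'))
E
```

```text
t: 9.6
tool_pos: [0.6277, 0.1457, 0.2102]
tool_rot: [1.153, 1.247, -1.16]
contact_force: [0.3, 0.2, -1.6]
opening: 0.0572
t: 10.43
tool_pos: [0.6274, 0.1426, 0.2101]
tool_rot: [0.24, 1.563, -0.243]
contact_force: [0.2, 0.1, -1.3]
opening: 0.0567
t: 10.77
tool_pos: [0.6283, 0.1427, 0.2122]
tool_rot: [0.179, 1.567, -0.18]
contact_force: [-0.2, 0.4, -1.3]
opening: 0.0572
t 10.77 p [0.6283 0.1427 0.2122] q [ 0.108  0.111  1.583 -0.     1.451 -1.235] yyaw 76.92 toolx [-3.2e-03 -4.0e-04 -1.0e+00] F [-0.2  0.4 -1.3] op 0.0572
w7.png scale 1.4285714285714286
```

View pics/w7.png

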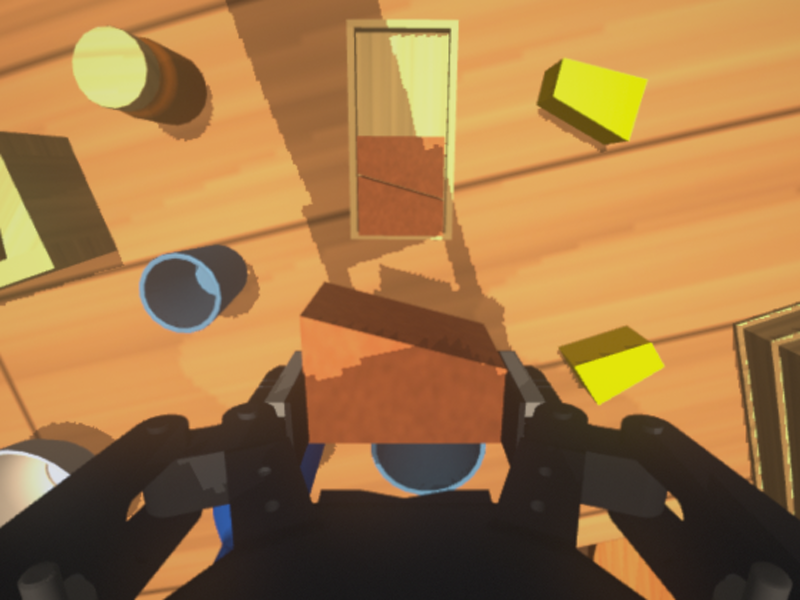

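```bash
python3 - <<'E'
from h import *
import json
o,M=st()
im=ctrl.get_image('wrist');np.save('w8.npy',im);print(np.array(o['tool_pos'])-ctrl.get_obs()['tool_pos'])
json.dump([list(o['tool_pos']),list(o['tool_rot'])],open('o8.json','w'))
crop('',im,235,8,96,72,'w8a.png');crop('',im,235,90,112,84,'w8b.png');crop('',im,200,190,160,120,'w8c.png')
E
```

```text
t 10.82 p [0.6286 0.1427 0.2128] q [ 0.108  0.111  1.582 -0.     1.451 -1.235] yyaw 76.94 toolx [-2.2e-03 -3.0e-04 -1.0e+00] F [-0.1  0.1 -1.8] op 0.057
[-2.15613839e-04 -2.55044023e-05 -5.23857878e-04]
w8a.png scale 8.333333333333334
w8b.png scale 7.142857142857143
w8c.png scale 5.0
```

View pics/w8a.png

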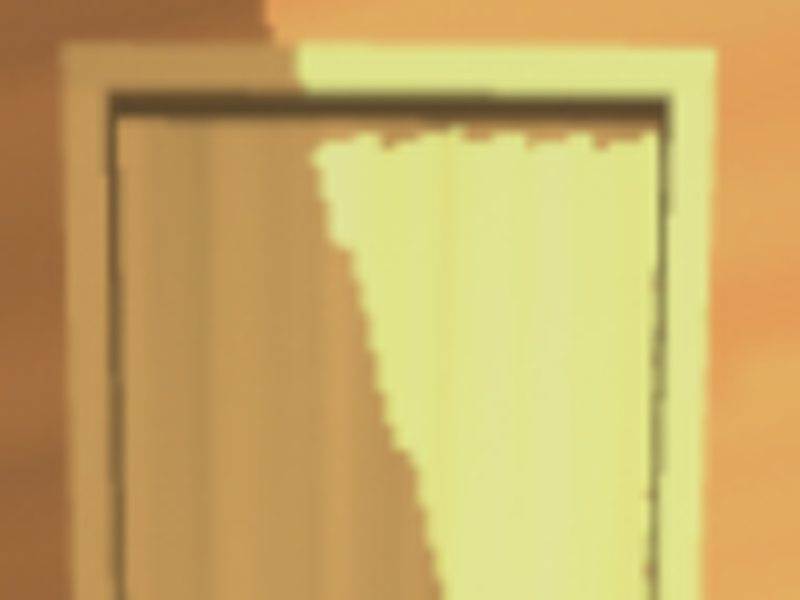

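View pics/w8b.png

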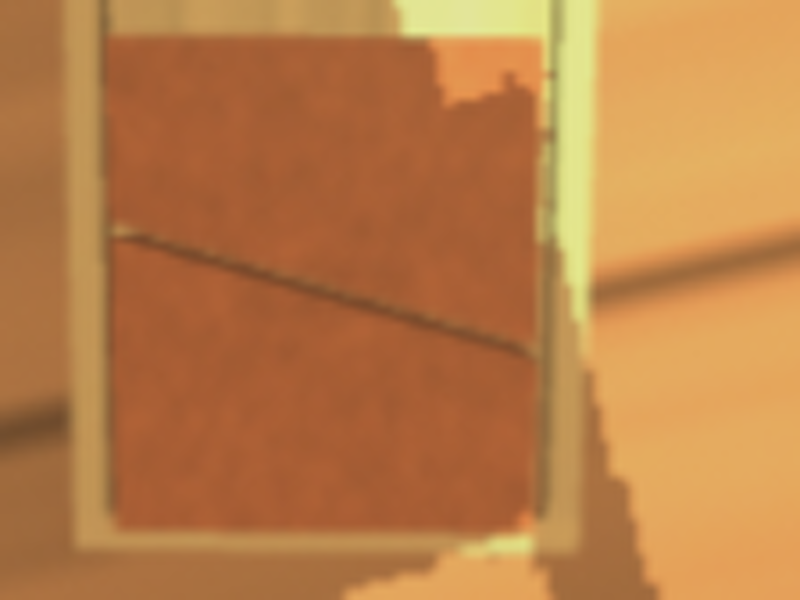

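View pics/w8c.png

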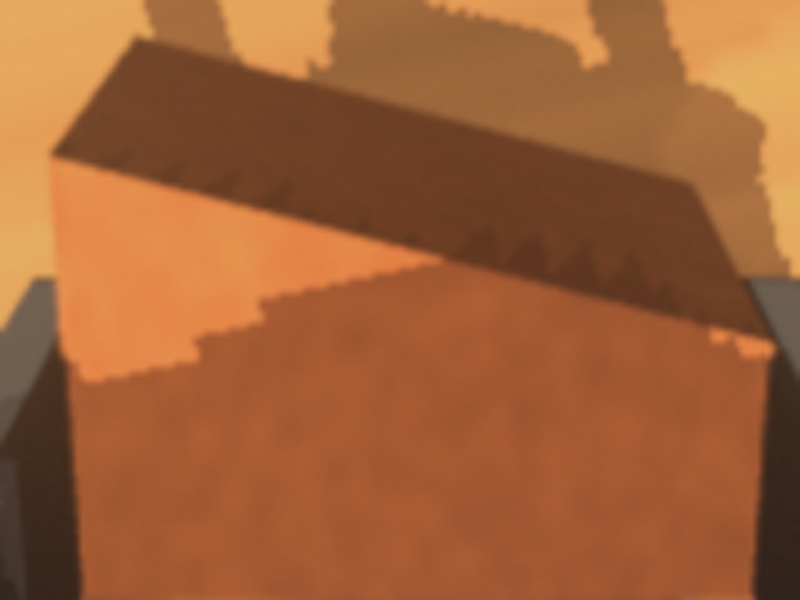

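```bash
cat > fit8.py <<'E'
from h import *
from scipy.optimize import least_squares
import json
p,r=json.load(open('o8.json'));p=np.array(p)+[.0001,0,.00025];o={'tool_pos':p,'tool_rot':r}
a=lambda l:np.array(l,float)/8.3333+[235,8]-.5
b=lambda l:np.array(l,float)/7.1429+[235,90]-.5
c=lambda l:np.array(l,float)/5+[200,190]-.5
uv=np.r_[a([[62,44],[716,50],[108,95],[670,95]]),b([[77,551],[578,551]])]
P=np.array([[-38,75,16],[38,75,16],[-33,70,16],[33,70,16],[-38,-75,16],[38,-75,16]])/1e3
f=lambda x:(proj('wrist',R.from_euler('z',x[2]).apply(P)+[x[0],x[1],x[3]],o)-uv).ravel()
r1=least_squares(f,[.54,.163,1.34,0]);print(r1.x.round(4),np.degrees(r1.x[2]),r1.fun.round(1))
g=lambda x:f([*x,0]);r2=least_squares(g,[.54,.163,1.34]);print(r2.x.round(4),np.degrees(r2.x[2]),r2.fun.round(1))
t=r2.x
w=back('wrist',b([[105,37],[543,37],[538,530],[117,530],[108,232],[530,352]]),.044,o)
print('pre in tray mm',((R.from_euler('z',-t[2]).apply(w-[t[0],t[1],0]))*1e3).round(1).tolist())
# held
uvw=c([[55,157],[775,345],[135,38],[690,183]])
Q=np.array([[-29,28,40],[29,12,40],[-29,28,0],[29,12,0]])/1e3
M=R.from_rotvec(r).as_matrix()
h=lambda x:(proj('wrist',(R.from_euler('z',np.radians(76.94)+x[2]).apply(Q))+p+np.array([x[0],x[1],x[3]]),o)-uvw).ravel()
r3=least_squares(h,[0,0,0,-.015]);d=R.from_euler('z',-t[2]).apply([r3.x[0],r3.x[1],0])
print('held: world off',r3.x.round(4),'rel yaw',np.degrees(r3.x[2]),'off in tray axes',d.round(4),r3.fun.round(1))
E
python3 fit8.py
```

```text
[5.3760e-01 1.6080e-01 1.3356e+00 6.0000e-04] 76.52627592041154 [ 0.1  0.2 -0.1 -0.  -0.2 -0.3  0.1  0.1 -0.  -0.3  0.2  0.2]
[0.5375 0.1608 1.3356] 76.52638514027738 [ 0.2  0.3 -0.2  0.1 -0.1 -0.2  0.   0.2  0.  -0.4  0.1  0. ]
pre in tray mm [[-29.4, -3.3, 44.0], [28.2, -3.0, 44.0], [29.3, -68.1, 44.0], [-29.0, -68.5, 44.0], [-29.5, -28.3, 44.0], [27.6, -43.8, 44.0]]
held: world off [-0.0001 -0.0002 -0.0005 -0.0153] rel yaw -0.028233926483723432 off in tray axes [-0.0002  0.0001  0.    ] [-0.6  0.1 -0.4 -0.2  0.8 -0.1  0.5  0.3]
```

```bash
python3 - <<'E'
from h import *
goto([.5263,.1635,.06],76.5)
E
```

```text
t 10.87 p [0.6288 0.1428 0.2133] q [ 0.108  0.111  1.582 -0.     1.451 -1.235] yyaw 76.96 toolx [-1.4e-03 -2.0e-04 -1.0e+00] F [-0.1  0.4 -1.7] op 0.0573
shift mm [ 153.5   -2.8 -104.3] turn deg [ 0.46 -0.08  0.03]
```

```bash
python3 -m handwheel '[[0.04,[0,-0.001,-0.02],[0.46,0,0]],[0.04,[0,-0.001,-0.032],[0,0,0]],[0.04,[0,-0.001,-0.032],[0,0,0]],[0.04,[0.02,0,-0.021],[0,0,0]],[0.04,[0.035,0,0],[0,0,0]],[0.04,[0.035,0,0],[0,0,0]],[0.04,[0.035,0,0],[0,0,0]],[0.04,[0.02,0,0],[0,0,0]],[0.04,[0,0,0],[0,0,0]],[0.04,[0,0,0],[0,0,0]]]';python3 -m handwheel '[[0.04,[0,0,0],[0,0,0]],[0.04,[0,0,0],[0,0,0]]]'; python3 - <<'E'
from h import *
goto([.5263,.1635,.02],76.5)
im=ctrl.get_image('wrist');crop('',im,0,0,560,420,'w9.png')
E
```

```text
t: 11.7
tool_pos: [0.5254, 0.164, 0.0683]
tool_rot: [0.184, 1.566, -0.185]
contact_force: [-0.6, -0.1, -1.4]
opening: 0.057
t: 11.87
tool_pos: [0.5284, 0.1645, 0.0722]
tool_rot: [0.185, 1.558, -0.183]
contact_force: [-0.3, -0.0, -0.5]
opening: 0.057
t 11.87 p [0.5284 0.1645 0.0722] q [ 0.167  0.034  1.912 -0.     1.191 -1.169] yyaw 76.56 toolx [ 4.8e-03  8.0e-04 -1.0e+00] F [-0.3 -0.  -0.5] op 0.057
shift mm [52.2 -1.5 -2.1] turn deg [ 0.06  0.26 -0.11]
w9.png scale 1.4285714285714286
```

View pics/w9.png

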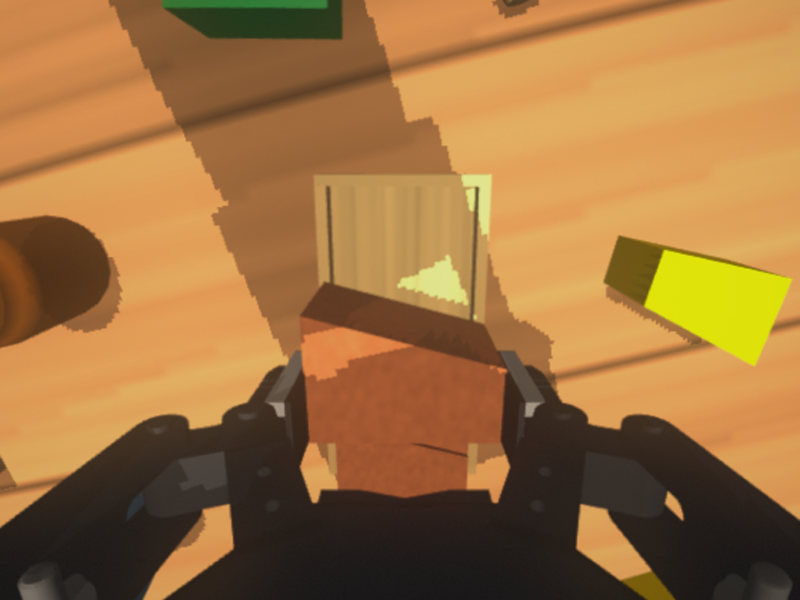

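```bash
python3 -m handwheel '[[0.04,[0,0,0],[0,0,0]],[0.04,[0,0,0],[0,0,0]],[0.04,[0,0,0],[0,0,0]]]'; python3 - <<'E'
from h import *
goto([.5263,.1635,.0195],76.5)
E
```

```text
t: 12.17
tool_pos: [0.5268, 0.1642, 0.0701]
tool_rot: [0.184, 1.562, -0.184]
contact_force: [-0.7, 0.9, -1.4]
opening: 0.0569
t 12.17 p [0.5268 0.1642 0.0701] q [ 0.167  0.036  1.914 -0.     1.191 -1.169] yyaw 76.57 toolx [ 1.3e-03  2.0e-04 -1.0e+00] F [-0.7  0.9 -1.4] op 0.0569
shift mm [50.6 -0.8 -0.4] turn deg [ 0.07  0.07 -0.03]
```

```bash
python3 -m handwheel '[[0.04,[0.01,-0.001,0],[0,0,0]],[0.04,[0.01,0,0],[0,0,0]],[0.04,[0.01,0,0],[0,0,0]],[0.04,[0.01,0,0],[0,0,0]],[0.04,[0.004,0,0],[0,0,0]],[0.04,[0.002,0,0],[0,0,0]],[0.04,[0,0,0],[0,0,0]],[0.04,[0,0,0],[0,0,0]],[0.04,[0,0,0],[0,0,0]]]'; python3 -m handwheel '[[0.04,[0.0015,0,0],[0,0,0]],[0.04,[0.001,0,0],[0,0,0]],[0.04,[0,0,0],[0,0,0]],[0.04,[0,0,0],[0,0,0]]]'; python3 - <<'E'
from h import *
goto([.5263,.1635,.0193],76.5)
im=ctrl.get_image('wrist');crop('',im,0,0,560,420,'w10.png')
E
```

```text
t: 12.92
tool_pos: [0.5267, 0.1633, 0.0239]
tool_rot: [0.184, 1.562, -0.184]
contact_force: [0.8, 0.5, -1.0]
opening: 0.057
t: 13.25
tool_pos: [0.5261, 0.1632, 0.0209]
tool_rot: [0.184, 1.563, -0.184]
contact_force: [0.9, -0.4, -1.9]
opening: 0.0568
t 13.25 p [0.5261 0.1632 0.0209] q [ 0.166  0.107  1.934  0.     1.101 -1.171] yyaw 76.57 toolx [ 0.  0. -1.] F [ 0.9 -0.4 -1.9] op 0.0568
shift mm [1.6 0.4 0.1] turn deg [ 0.07  0.   -0.  ]
w10.png scale 1.4285714285714286
```

View pics/w10.png

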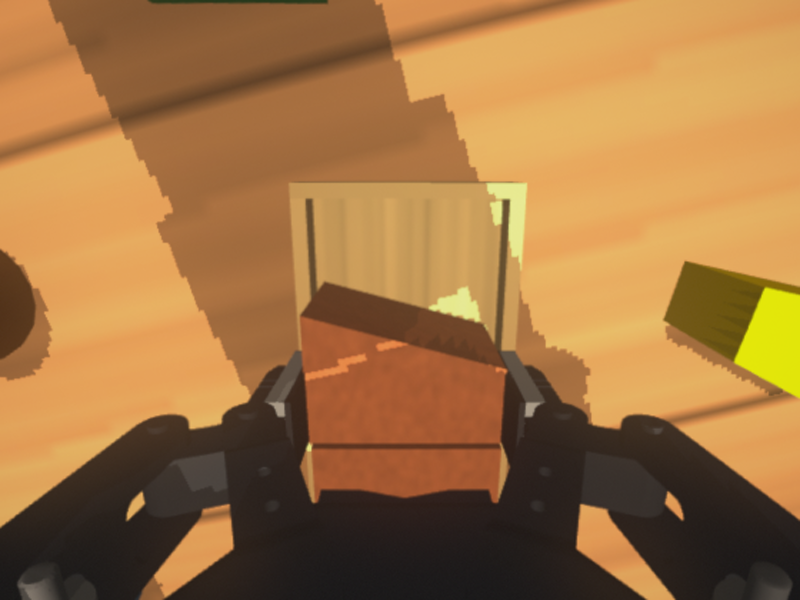

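```bash
python3 -m handwheel '[[0.04,[0.001,0,0],[0,0,0]],[0.04,[0.0005,0,0],[0,0,0]],[0.04,[0,0,0],[0,0,0]]]'; python3 -m handwheel '[[0.066,[0,0,0],[0,0,0]],[0.066,[0,0,0],[0,0,0]],[0.075,[0,0,0],[0,0,0]],[0.075,[0,0,0],[0,0,0]],[0.075,[-0.01,0,0],[0,0,0]],[0.085,[-0.03,0,0],[0,0,0]],[0.085,[-0.04,0,0],[0,0,0]],[0.085,[-0.04,0,0],[0,0,0]],[0.085,[-0.02,0,0],[0,0,0]],[0.085,[0,0,0],[0,0,0]]]'; python3 - <<'E'
from h import *
o,M=st()
im=ctrl.get_image('wrist');crop('',im,0,0,560,420,'w11.png')
E
```

```text
t: 13.55
tool_pos: [0.526, 0.1631, 0.0191]
tool_rot: [0.184, 1.563, -0.184]
contact_force: [-0.5, -1.0, -1.4]
opening: 0.0573
t: 14.38
tool_pos: [0.5302, 0.1639, 0.1677]
tool_rot: [0.187, 1.55, -0.181]
contact_force: [-0.2, 0.4, 0.4]
opening: 0.0849
t 14.38 p [0.5302 0.1639 0.1677] q [ 0.166 -0.075  1.848  0.     1.356 -1.171] yyaw 76.58 toolx [ 0.0132  0.0022 -0.9999] F [-0.2  0.4  0.4] op 0.0849
w11.png scale 1.4285714285714286
```

View pics/w11.png

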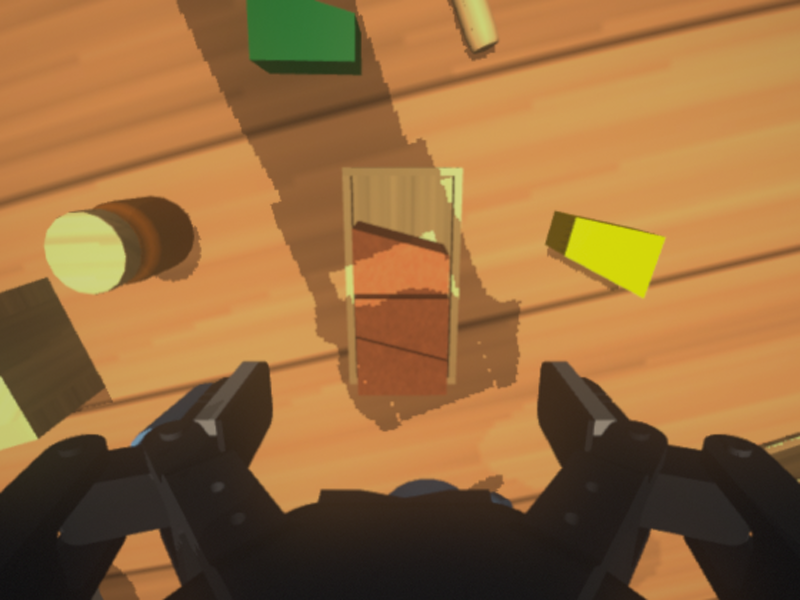

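```bash
python3 -m handwheel '[[0.085,[0,0,0],[5.5,0,0]],[0.085,[0,0,0],[7,0,0]],[0.085,[0,0,0],[7,0,0]],[0.085,[0,0,0],[7,0,0]],[0.085,[0,0,0],[7,0,0]],[0.085,[0,0,0],[7,0,0]],[0.085,[0,0,0],[7,0,0]],[0.085,[0,0,0],[7,0,0]],[0.085,[0,0,0],[7,0,0]],[0.085,[0,0,0],[7,0,0]]]'; python3 -m handwheel '[[0,[0,0,0.012],[4,0,0]],[0,[0,-0.002,0.03],[0,0,0]],[0,[0,-0.003,0.036],[0,0,0]],[0,[0,-0.003,0.036],[0,0,0]],[0,[0,-0.003,0.036],[0,0,0]],[0,[0,-0.003,0.036],[0,0,0]],[0,[0,-0.003,0.036],[0,0,0]],[0,[0,-0.003,0.03],[0,0,0]],[0,[0,-0.002,0.02],[0,0,0]],[0,[0,0,0.01],[0,0,0]]]';python3 -m handwheel '[[0,[0,0,0],[0,0,0]],[0,[0,0,0],[0,0,0]],[0,[0,0,0],[0,0,0]]]'; python3 - <<'E'
from h import *
goto([.5234,-.1245,.082],4)
E
```

```text
t: 15.27
tool_pos: [0.5249, 0.1629, 0.1575]
tool_rot: [1.108, 1.272, -1.112]
contact_force: [0.5, 0.3, 0.3]
opening: 0.0848
t: 16.1
tool_pos: [0.5237, -0.1217, 0.1577]
tool_rot: [1.158, 1.243, -1.161]
contact_force: [0.8, 0.2, -0.6]
opening: 0.0
t: 16.35
tool_pos: [0.5248, -0.1183, 0.1587]
tool_rot: [1.156, 1.244, -1.156]
contact_force: [-0.6, 0.6, -0.3]
opening: 0.0
t 16.35 p [ 0.5248 -0.1183  0.1587] q [-3.600e-01 -9.900e-02  1.886e+00  1.000e-03  1.356e+00 -4.330e-01] yyaw 4.13 toolx [-0.0011  0.001  -1.    ] F [-0.6  0.6 -0.3] op 0.0
shift mm [76.7 -1.7  6.1] turn deg [ 0.13 -0.06  0.06]
```

```bash
python3 -m handwheel '[[0,[0.02,-0.002,0.006],[0,0,0]],[0,[0.03,0,0],[0,0,0]],[0,[0.02,0,0],[0,0,0]],[0,[0.005,0,0],[0,0,0]],[0,[0,0,0],[0,0,0]],[0,[0,0,0],[0,0,0]],[0,[0,0,0],[0,0,0]]]'; python3 - <<'E'
from h import *
goto([.5234,-.1245,.074],4)
E
```

```text
t: 16.93
tool_pos: [0.5248, -0.1257, 0.0862]
tool_rot: [1.157, 1.239, -1.154]
contact_force: [0.0, 0.0, -0.6]
opening: 0.0004
t 16.93 p [ 0.5248 -0.1257  0.0862] q [-0.373 -0.016  1.936  0.     1.218 -0.445] yyaw 4.12 toolx [ 0.003  -0.0011 -1.    ] F [ 0.   0.  -0.6] op 0.0004
shift mm [12.2 -1.4 -1.3] turn deg [ 0.12  0.08 -0.16]
```

```bash
python3 -m handwheel '[[0,[0.008,-0.001,-0.001],[0,0,0]],[0,[0.003,0,0],[0,0,0]],[0,[0.002,0,0],[0,0,0]],[0,[0.002,0,0],[0,0,0]],[0,[0,0,0],[0,0,0]]]';  python3 -m handwheel '[[0,[0.001,0,0],[0,0,0]],[0,[0.001,0,0],[0,0,0]],[0,[0,0,0],[0,0,0]]]'
```

```text
t: 17.35
tool_pos: [0.523, -0.1249, 0.0704]
tool_rot: [1.157, 1.241, -1.156]
contact_force: [-2.0, 1.3, 6.1]
opening: -0.0002
t: 17.6
tool_pos: [0.5232, -0.125, 0.0699]
tool_rot: [1.157, 1.241, -1.156]
contact_force: [-5.7, 1.8, 12.6]
opening: -0.0001
```

```bash
python3 -m handwheel '[[0,[-0.02,0,0],[0,0,0]],[0,[-0.04,0,0],[0,0,0]],[0.085,[-0.03,0,0],[0,0,0]],[0.085,[0,0,0],[0,0,0]],[0.085,[0,0,0],[0,0,0]],[0.085,[0,0,0],[0,0,0]],[0.085,[0,0,0],[0,0,0]],[0.085,[0,0,0],[0,0,0]],[0.085,[0,0,0],[0,0,0]]]';python3 - <<'E'
from h import *
o,M=st()
im=ctrl.get_image('wrist');crop('',im,0,0,560,420,'w12.png');np.save('w12.npy',im)
import json;json.dump([list(o['tool_pos']),list(o['tool_rot'])],open('o12.json','w'))
crop('',im,230,160,120,90,'w12b.png')
E
```

```text
t: 18.35
tool_pos: [0.5215, -0.1245, 0.1557]
tool_rot: [1.156, 1.245, -1.158]
contact_force: [-0.4, -0.5, -0.1]
opening: 0.0831
t 18.35 p [ 0.5215 -0.1245  0.1557] q [-0.373 -0.099  1.891 -0.     1.353 -0.444] yyaw 4.07 toolx [-0.0027  0.001  -1.    ] F [-0.4 -0.5 -0.1] op 0.0831
w12.png scale 1.4285714285714286
w12b.png scale 6.666666666666667
```

View pics/w12.png

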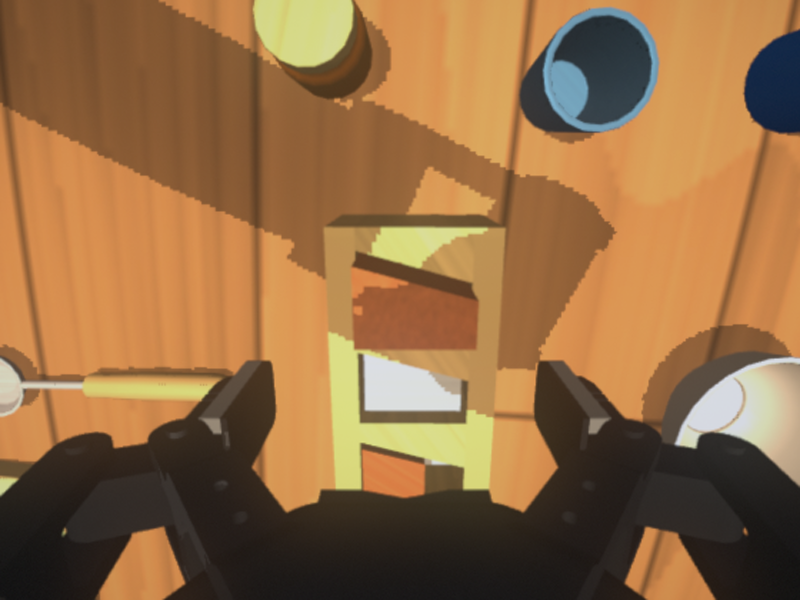

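View pics/w12b.png

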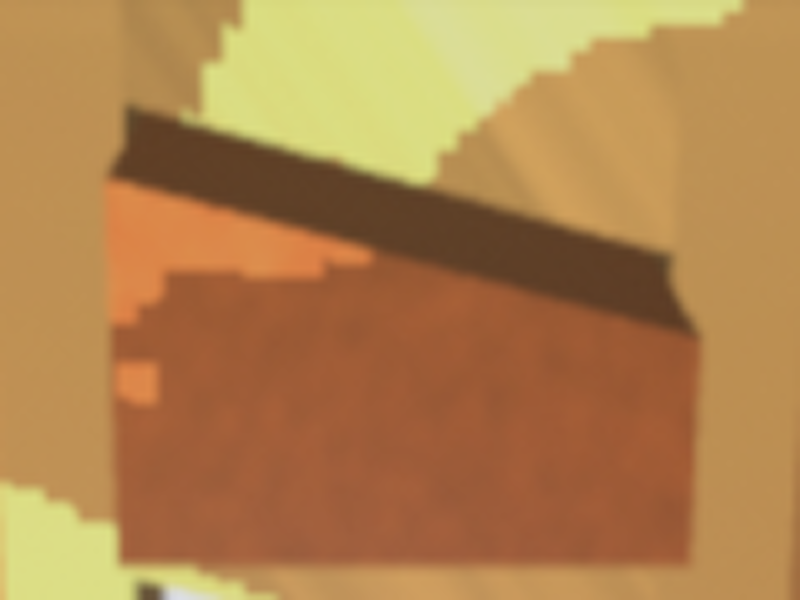

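Pocket 2 has sprung up too, with its wedge at (415,310). I'll fit its pose for the grasp.

```bash
python3 - <<'E'
from h import *
from scipy.optimize import least_squares
import json
p,r=json.load(open('o12.json'));o={'tool_pos':p,'tool_rot':r}
uv=np.array([[107,178],[700,335],[690,564],[119,564]])/6.6667+[230,160]-.5
P=np.array([[-29,28,0],[29,12,0],[29,-12,0],[-29,-12,0]])/1e3
f=lambda x:(proj('wrist',R.from_euler('z',x[2]).apply(P)+[x[0],x[1],x[3]],o)-uv).ravel()
r=least_squares(f,[.53,-.13,.07,.1]);print(r.x.round(4),np.degrees(r.x[2]),r.fun.round(1))
goto([r.x[0],r.x[1],.0755],4)
E
```

```text
[ 0.5258 -0.1276  0.0723  0.0997] 4.14393656743722 [-0.1 -0.   0.   0.2  0.  -0.1  0.1 -0. ]
t 18.4 p [ 0.5217 -0.1246  0.156 ] q [-0.373 -0.099  1.891 -0.     1.353 -0.444] yyaw 4.07 toolx [-2.1e-03  8.0e-04 -1.0e+00] F [-0.5  0.7  0. ] op 0.0855
shift mm [80.5  4.   3.4] turn deg [ 0.07 -0.05  0.12]
```

```bash
python3 -m handwheel '[[0.085,[0,0.003,0.003],[0,0,0]],[0.085,[0.02,0,0],[0,0,0]],[0.085,[0.03,0,0],[0,0,0]],[0.085,[0.012,0,0],[0,0,0]],[0.085,[0,0,0],[0,0,0]],[0.085,[0,0,0],[0,0,0]],[0.085,[0,0,0],[0,0,0]],[0.085,[0,0,0],[0,0,0]]]'; python3 - <<'E'
from h import *
goto([.5258,-.1276,.0755],4)
E
```

```text
t: 19.07
tool_pos: [0.5269, -0.1281, 0.0972]
tool_rot: [1.157, 1.239, -1.155]
contact_force: [-0.7, -0.5, -0.5]
opening: 0.0848
t 19.07 p [ 0.5269 -0.1281  0.0972] q [-0.376 -0.024  1.923  0.     1.239 -0.447] yyaw 4.07 toolx [ 0.003  -0.0012 -1.    ] F [-0.7 -0.5 -0.5] op 0.0848
shift mm [21.7 -1.1 -0.6] turn deg [ 0.07  0.08 -0.17]
```

```bash
python3 -m handwheel '[[0.085,[0.012,0,0],[0,0,0]],[0.085,[0.009,0,0],[0,0,0]],[0.085,[0,0,0],[0,0,0]],[0.085,[0,0,0],[0,0,0]]]' ; python3 -m handwheel '[[0.04,[0,0,0],[0,0,0]],[0.04,[0,0,0],[0,0,0]],[0.04,[0,0,0],[0,0,0]],[0.04,[0,0,0],[0,0,0]],[0.04,[0,0,0],[0,0,0]],[0.04,[0,0,0],[0,0,0]]]' 40; python3 -c "
from h import *
st()"
```

```text
t: 19.4
tool_pos: [0.5247, -0.1272, 0.073]
tool_rot: [1.156, 1.244, -1.158]
contact_force: [0.0, 0.4, 0.3]
opening: 0.085
t: 19.9
tool_pos: [0.5259, -0.1277, 0.0749]
tool_rot: [1.157, 1.241, -1.156]
contact_force: [-0.8, -0.0, 3.0]
opening: 0.0572
t 19.9 p [ 0.5259 -0.1277  0.0749] q [-0.376  0.005  1.937  0.     1.199 -0.447] yyaw 4.07 toolx [ 8.e-04 -3.e-04 -1.e+00] F [-0.8 -0.   3. ] op 0.0572
```

```bash
python3 -m handwheel '[[0.04,[-0.005,0,0],[0,0,0]],[0.04,[-0.015,0,0],[0,0,0]],[0.04,[-0.03,0,0],[0,0,0]],[0.04,[-0.035,0,0],[0,0,0]],[0.04,[-0.035,0,0],[0,0,0]],[0.04,[-0.02,0,0],[0,0,0]],[0.04,[0,0,0],[0,0,0]]]'; python3 -m handwheel '[[0.04,[0,-0.001,-0.012],[0,0,0]],[0.04,[0,-0.002,-0.028],[0,0,0]],[0.04,[0,-0.0025,-0.036],[0,0,0]],[0.04,[0,-0.0025,-0.036],[0,0,0]],[0.04,[0,-0.0025,-0.036],[0,0,0]],[0.04,[0,-0.0025,-0.036],[0,0,0]],[0.04,[0,-0.0025,-0.036],[0,0,0]],[0.04,[0,-0.0025,-0.036],[0,0,0]],[0.04,[0,-0.002,-0.03],[0,0,0]],[0.04,[0,-0.001,-0.018],[0,0,0]]]';python3 -m handwheel '[[0.04,[0,0,0],[4,0,0]],[0.04,[0,0,0],[7,0,0]],[0.04,[0,0,0],[7,0,0]],[0.04,[0,0,0],[7,0,0]],[0.04,[0,0,0],[7,0,0]],[0.04,[0,0,0],[7,0,0]],[0.04,[0,0,0],[7,0,0]],[0.04,[0,0,0],[7,0,0]],[0.04,[0,0,0],[7,0,0]],[0.04,[0,0,0],[7,0,0]]]'; python3 -m handwheel '[[0.04,[0,0,0],[7,0,0]],[0.04,[0,0,0],[7,0,0]],[0.04,[0,0,0],[7,0,0]],[0.04,[0,0,0],[7,0,0]],[0.04,[0,0,0],[7,0,0]],[0.04,[0,0,0],[5.5,0,0]],[0.04,[0,0,0],[0,0,0]],[0.04,[0,0,0],[0,0,0]],[0.04,[0,0,0],[0,0,0]],[0.04,[0,0,0],[0,0,0]]]'; python3 - <<'E'
from h import *
import json
o,M=goto([.484,.1736,.09],-103.5),0
o=ctrl.get_obs();im=ctrl.get_image('wrist');np.save('w13.npy',im);crop('',im,0,0,560,420,'w13.png')
json.dump([list(o['tool_pos']),list(o['tool_rot'])],open('o13.json','w'));print(np.array(o['tool_pos'])-ctrl.get_obs()['tool_pos'])
E
```

```text
t: 20.48
tool_pos: [0.5284, -0.1287, 0.2209]
tool_rot: [1.158, 1.232, -1.152]
contact_force: [0.0, 0.7, -0.3]
opening: 0.0573
t: 21.32
tool_pos: [0.4801, 0.1772, 0.211]
tool_rot: [1.152, 1.247, -1.158]
contact_force: [-0.2, -0.4, -0.7]
opening: 0.0573
t: 22.15
tool_pos: [0.4809, 0.1744, 0.2108]
tool_rot: [1.956, 0.467, -1.967]
contact_force: [0.8, 0.0, -1.2]
opening: 0.057
t: 22.98
tool_pos: [0.4825, 0.1742, 0.2134]
tool_rot: [-2.097, 0.246, 2.1]
contact_force: [0.3, -1.0, -0.4]
opening: 0.057
t 22.98 p [0.4825 0.1742 0.2134] q [ 0.201 -0.207  1.888  0.     1.462  2.005] yyaw -103.34 toolx [-1.5e-03 -2.0e-04 -1.0e+00] F [ 0.3 -1.  -0.4] op 0.057
shift mm [123.4   0.2  -1.8] turn deg [ 0.16  0.08 -0.03]
w13.png scale 1.4285714285714286
[-2.11309437e-04  4.25865330e-05 -3.49193735e-04]
```

View pics/w13.png

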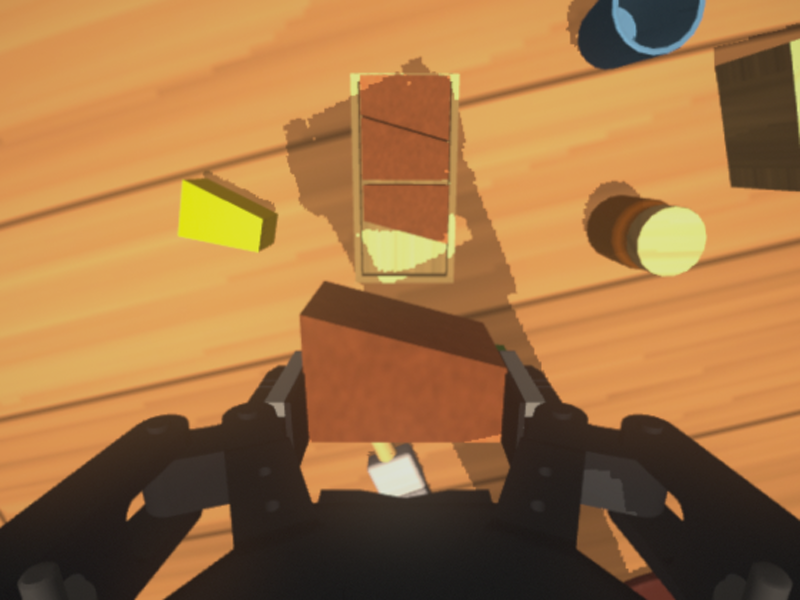

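```bash
python3 - <<'E'
from h import *
im=np.load('w13.npy');crop('',im,240,45,88,66,'w13a.png');crop('',im,235,115,112,84,'w13b.png')
E
```

```text
w13a.png scale 9.090909090909092
w13b.png scale 7.142857142857143
```

View pics/w13a.png

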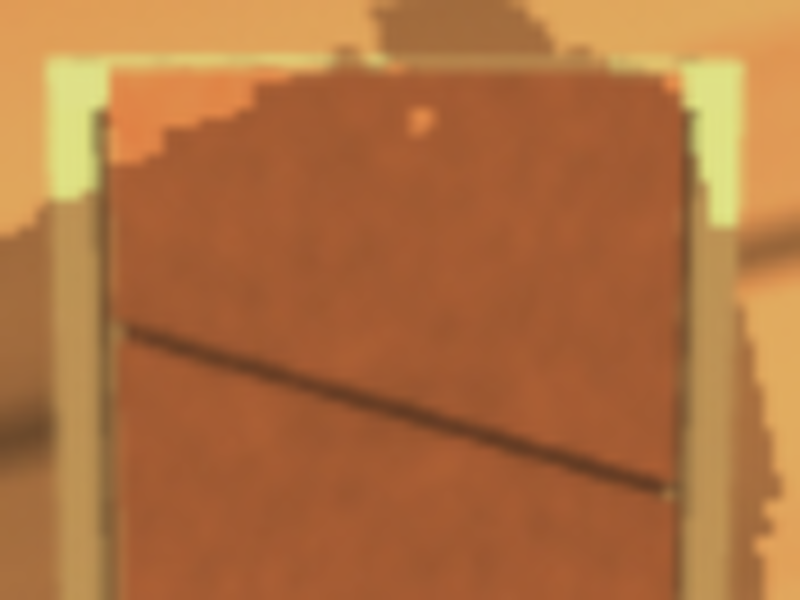

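View pics/w13b.png

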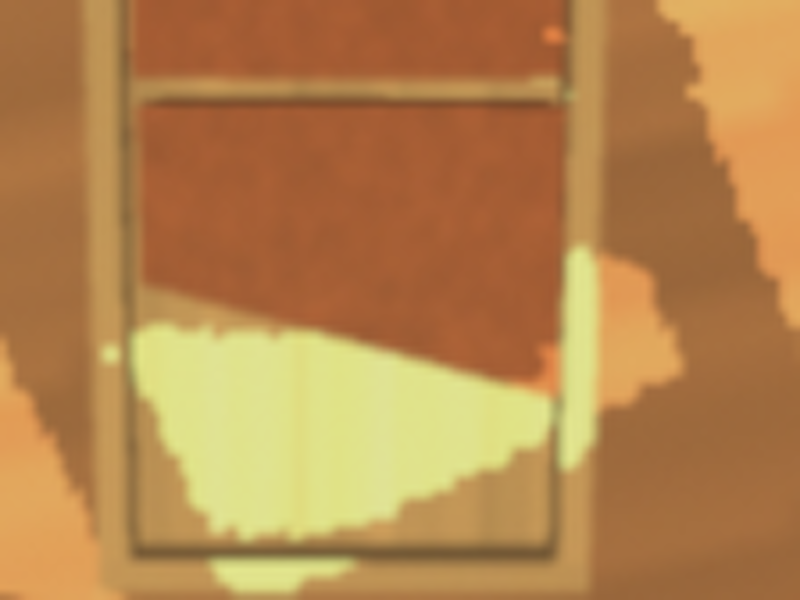

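```bash
python3 - <<'E'
from h import *
from scipy.optimize import least_squares
import json
p,r=json.load(open('o13.json'));p=np.array(p)+[.0001,0,.00017];o={'tool_pos':p,'tool_rot':r}
a=lambda l:np.array(l,float)/9.0909+[240,45]-.5
b=lambda l:np.array(l,float)/7.1429+[235,115]-.5
uv=np.r_[a([[47,60],[745,60]]),b([[103,590],[590,590],[131,556],[555,556]])]
P=np.array([[38,-75,16],[-38,-75,16],[38,75,16],[-38,75,16],[33,70,16],[-33,70,16]])/1e3
f=lambda x:(proj('wrist',R.from_euler('z',x[2]).apply(P)+[x[0],x[1],0],o)-uv).ravel()
r2=least_squares(f,[.54,.163,1.34]);t=r2.x;print(t.round(4),np.degrees(t[2]),r2.fun.round(1))
w=back('wrist',b([[140,104],[566,104],[554,396],[140,287]]),.044,o)
print('A in tray mm',((R.from_euler('z',-t[2]).apply(w-[t[0],t[1],0]))*1e3).round(1).tolist())
E
```

```text
[0.5378 0.1606 1.3355] 76.52029528280679 [ 0.2 -0.3 -0.3 -0.2 -0.3 -0.1 -0.1  0.   0.1  0.3  0.4  0.4]
A in tray mm [[27.8, 0.5, 44.0], [-29.7, 0.4, 44.0], [-29.1, 40.2, 44.0], [28.3, 25.1, 44.0]]
```

```bash
python3 -m handwheel '[[0.04,[0.02,0,-0.001],[0.16,0,0]],[0.04,[0.035,0,0],[0,0,0]],[0.04,[0.035,0,0],[0,0,0]],[0.04,[0.035,0,0],[0,0,0]],[0.04,[0.015,0,0],[0,0,0]],[0.04,[0,0,0],[0,0,0]],[0.04,[0,0,0],[0,0,0]],[0.04,[0,0,0],[0,0,0]],[0.04,[0,0,0],[0,0,0]],[0.04,[0,0,0],[0,0,0]]]'; python3 - <<'E'
from h import *
goto([.4841,.1735,.0195],-103.48)
im=ctrl.get_image('wrist');np.save('w14.npy',im);crop('',im,140,100,280,210,'w14.png')
E
```

```text
t: 23.87
tool_pos: [0.4857, 0.1743, 0.0766]
tool_rot: [-2.099, 0.248, 2.091]
contact_force: [-0.2, 0.7, -1.3]
opening: 0.057
t 23.87 p [0.4857 0.1743 0.0766] q [ 0.2   -0.061  1.997  0.     1.201  2.008] yyaw -103.58 toolx [ 4.e-03  8.e-04 -1.e+00] F [-0.2  0.7 -1.3] op 0.057
shift mm [57.1  1.2  1.6] turn deg [-0.1  -0.21  0.1 ]
w14.png scale 2.857142857142857
```

View pics/w14.png

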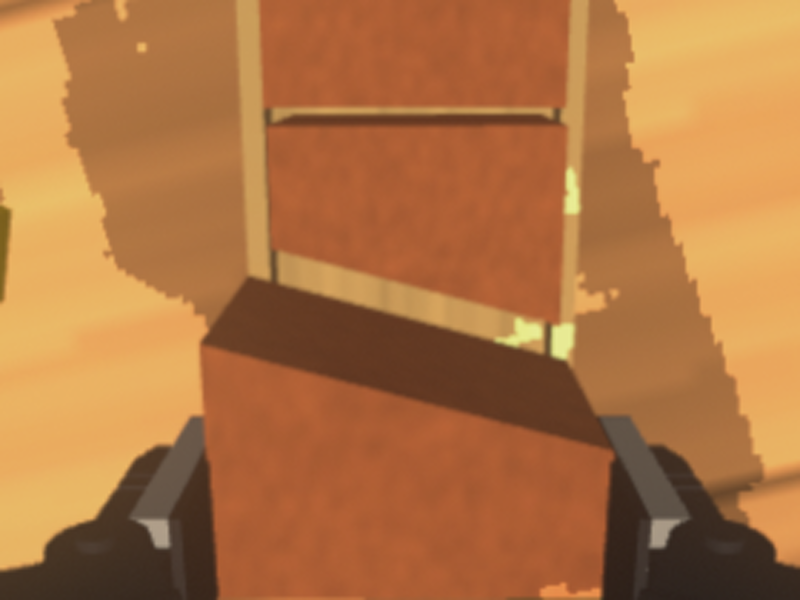

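```bash
python3 -m handwheel '[[0.04,[0,0,0],[0,0,0]],[0.04,[0,0,0],[0,0,0]],[0.04,[0,0,0],[0,0,0]],[0.04,[0,0,0],[0,0,0]]]'; python3 - <<'E'
from h import *
goto([.4841,.1735,.0195],-103.48)
E
```

```text
t: 24.25
tool_pos: [0.484, 0.1739, 0.0744]
tool_rot: [-2.096, 0.25, 2.095]
contact_force: [-0.5, 0.8, -1.7]
opening: 0.0566
t 24.25 p [0.484  0.1739 0.0744] q [ 0.2   -0.059  2.     0.     1.201  2.008] yyaw -103.59 toolx [ 1.e-04  0.e+00 -1.e+00] F [-0.5  0.8 -1.7] op 0.0566
shift mm [54.9  0.4 -0.2] turn deg [-0.11 -0.01  0.  ]
```

Settled within 0.5 mm. I'll descend to just above the neighbours' tops, then slowly in.

```bash
python3 -m handwheel '[[0.04,[0.01,0,0],[0,0,0]],[0.04,[0.008,0,0],[0,0,0]],[0.04,[0.008,0,0],[0,0,0]],[0.04,[0.008,0,0],[0,0,0]],[0.04,[0.005,0,0],[0,0,0]],[0.04,[0,0,0],[0,0,0]],[0.04,[0,0,0],[0,0,0]]]';  python3 - <<'E'
from h import *
goto([.4841,.1735,.0195],-103.48)
im=ctrl.get_image('wrist');crop('',im,140,100,280,210,'w15.png')
E
```

```text
t: 24.83
tool_pos: [0.4836, 0.1738, 0.0346]
tool_rot: [-2.094, 0.25, 2.097]
contact_force: [1.1, -0.4, -0.5]
opening: 0.0569
t 24.83 p [0.4836 0.1738 0.0346] q [2.000e-01 1.000e-03 2.017e+00 0.000e+00 1.124e+00 2.008e+00] yyaw -103.59 toolx [-1.3e-03 -3.0e-04 -1.0e+00] F [ 1.1 -0.4 -0.5] op 0.0569
shift mm [15.1  0.2 -0.6] turn deg [-0.11  0.07 -0.03]
w15.png scale 2.857142857142857
```

View pics/w15.png

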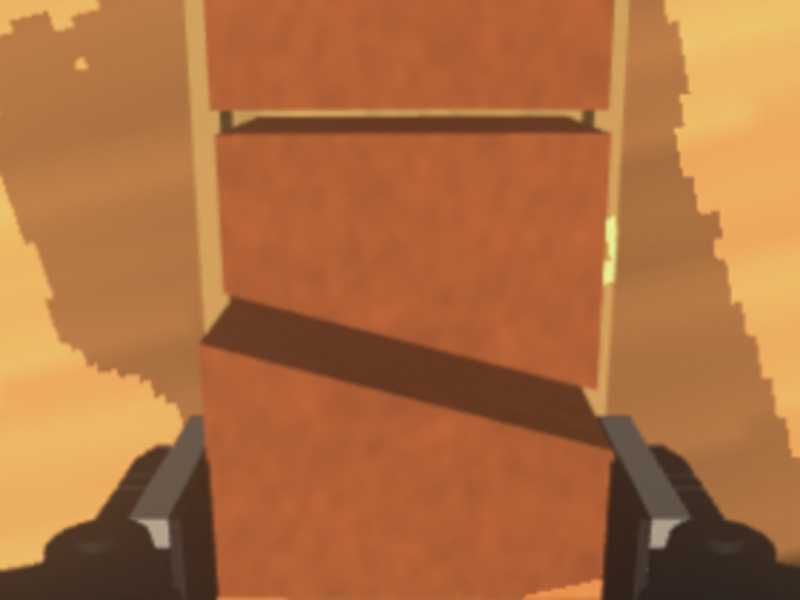

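```bash
python3 -m handwheel '[[0.04,[0.005,0,0],[0,0,0]],[0.04,[0.004,0,0],[0,0,0]],[0.04,[0.002,0,0],[0,0,0]],[0.04,[0.001,0,0],[0,0,0]],[0.04,[0,0,0],[0,0,0]],[0.04,[0,0,0],[0,0,0]]]'; python3 -m handwheel '[[0.04,[0.001,0,0],[0,0,0]],[0.04,[0.001,0,0],[0,0,0]],[0.04,[0.0005,0,0],[0,0,0]],[0.04,[0,0,0],[0,0,0]],[0.04,[0,0,0],[0,0,0]]]'; python3 -c "
from h import *
st()"
```

```text
t: 25.38
tool_pos: [0.484, 0.1739, 0.0233]
tool_rot: [-2.096, 0.25, 2.096]
contact_force: [0.1, -1.3, -1.3]
opening: 0.0568
t: 25.8
tool_pos: [0.484, 0.1739, 0.0208]
tool_rot: [-2.095, 0.25, 2.096]
contact_force: [0.6, 0.0, -0.7]
opening: 0.057
t 25.8 p [0.484  0.1739 0.0208] q [0.2   0.024 2.022 0.    1.096 2.008] yyaw -103.59 toolx [-1.e-04  0.e+00 -1.e+00] F [ 0.6  0.  -0.7] op 0.057
```

```bash
python3 -m handwheel '[[0.04,[0.001,0,0],[0,0,0]],[0.04,[0.0005,0,0],[0,0,0]],[0.04,[0,0,0],[0,0,0]]]'; python3 -m handwheel '[[0.066,[0,0,0],[0,0,0]],[0.066,[0,0,0],[0,0,0]],[0.075,[0,0,0],[0,0,0]],[0.075,[0,0,0],[0,0,0]],[0.075,[-0.01,0,0],[0,0,0]],[0.085,[-0.03,0,0],[0,0,0]],[0.085,[-0.04,0,0],[0,0,0]],[0.085,[-0.04,0,0],[0,0,0]],[0.085,[-0.02,0,0],[0,0,0]],[0.085,[0,0,0],[0,0,0]]]'; python3 -m handwheel '[[0.085,[-0.02,0,0.03],[0,0,0]],[0.085,[-0.02,0,0.03],[0,0,0]],[0.085,[0,0,0],[0,0,0]],[0.085,[0,0,0],[0,0,0]],[0.085,[0,0,0],[0,0,0]],[0.085,[0,0,0],[0,0,0]]]'; python3 - <<'E'
from h import *
o,M=st()
im=ctrl.get_image('wrist');crop('',im,0,0,560,420,'w16.png');crop('',im,220,60,160,120,'w16b.png')
im=ctrl.get_image('scene'); crop('scene',im,0,0,560,420,'s16.png');crop('scene',im,155,160,240,150,'s16b.png')
E
```

```text
t: 26.05
tool_pos: [0.4839, 0.1739, 0.0192]
tool_rot: [-2.095, 0.25, 2.096]
contact_force: [0.0, -1.1, -1.9]
opening: 0.057
t: 26.88
tool_pos: [0.488, 0.1748, 0.1674]
tool_rot: [-2.107, 0.245, 2.081]
contact_force: [2.2, 0.3, 0.8]
opening: 0.0852
t: 27.38
tool_pos: [0.4256, 0.1876, 0.198]
tool_rot: [-2.094, 0.251, 2.098]
contact_force: [-0.1, 0.7, -0.6]
opening: 0.085
t 27.38 p [0.4256 0.1876 0.198 ] q [ 0.255 -0.323  2.008 -0.     1.458  2.064] yyaw -103.61 toolx [-2.e-03 -7.e-04 -1.e+00] F [-0.1  0.7 -0.6] op 0.085
w16.png scale 1.4285714285714286
w16b.png scale 5.0
s16.png scale 1.4285714285714286
s16b.png scale 3.3333333333333335
```

View pics/w16.png

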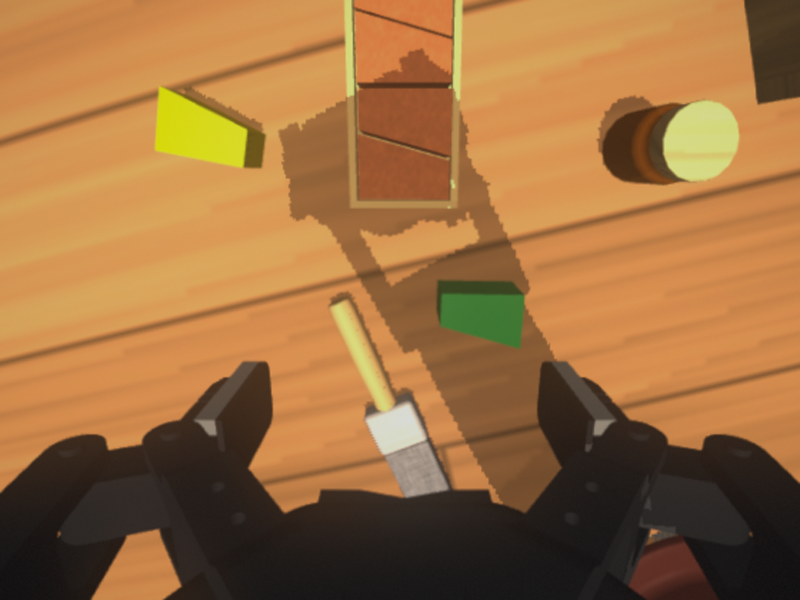

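View pics/s16b.png

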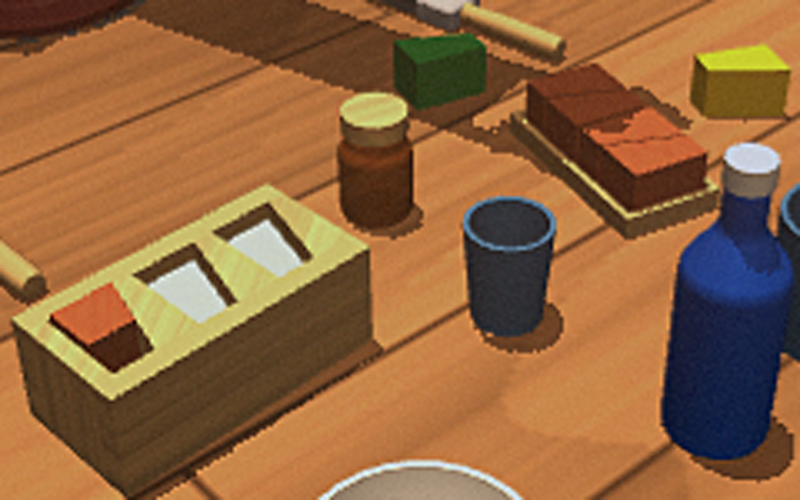

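View pics/s16.png

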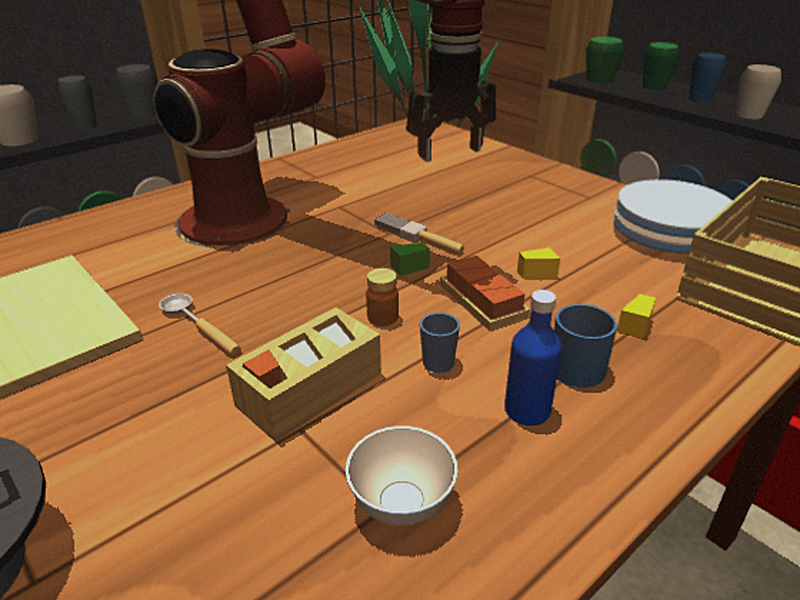

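All four wedges lie side by side in the tray with their tops level, at (610,140) in the scene crop. The short wedge is still latched at (95,320), and the bystanders are where they were. I'm handing in.

```bash
python3 -c "
from h import *
print(ctrl.finish_job())"
```

```text
the job is handed in; nothing more can be done
None
```

The job is done and handed in at about 27.5 s of the 69 s allowed. I pressed the two full-length wedges one at a time, in the pockets at holder y = -8 and then +48 mm. Each sprang up; I gripped it by its ends, lifted it out and set it in the tray at about y = +12 and +55 mm, alternating head to tail with the other two.

**Last checks:** The final wrist and scene pictures show all four wedges side by side with their tops level. The short wedge is still down in the holder, the gripper is clear, and nothing around looks moved. I judged flatness by eye and did not measure the second wedge again after releasing it.

**Disagreements:**
- **Camera positions:** The first estimates from the scene and top cameras differed by about 5 mm. I worked from the wrist camera instead, which fitted to about half a pixel.
- **First holder fit:** It was 2–3 mm off because I paired the picture with a later arm pose. I corrected this before pressing anything.
- **Second press:** It reached 12.6 N, above the stated 6 to 9 N but well under the limits, probably because it went slightly off centre or close to the hard stop.

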